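# Roll the sharps-bin caddy into its bay and set the brake

## Robot

A 6-joint arm with a two-finger parallel gripper is mounted at the origin on the work surface. World frame = base frame: x ahead of the robot, y to its left, z up, the work surface at z = 0. Lengths are in m, angles in rad, forces in N, time in s.
With the tool pointing down it reaches from about 0.375 to 0.9 m from the base axis. Payload 3.1 kg.
Tool frame: the origin (TCP) lies midway between the tips of the shut fingers; the grasp point (between the pads) lies 19 mm behind it (manip.grasp_offset is the distance from the TCP to the grasp point, in m); z points along the fingers, y is the line along which they close (so a half turn about z gives the same grasp; the last joint's range is limited). The gripper opens to 85 mm and grips with 20 to 120 N. Pads are 22 mm wide; open, the fingers measure 114 mm over their backs; the gripper's body (76 mm by 85 mm) begins 54 mm behind the grasp point. The pads swing forward as they close: fully open they stand 13 mm farther back than shut.
Start: joints at [-1.448, 0.527, 1.433, -0, 1.181, -0.178], TCP at [0.185, -0.597, 0.207] pointing down, gripper open.
Joint ranges: [-3.08, 3.08], [-0.75, 2.2], [0.22, 2.44], [-1.43, 4.57], [0, 2.65], [-2.85, 2.85]. Speed limits (rad/s): [2.79, 2.79, 3.14, 3.14, 3.14, 3.14].

## Interface

Orientations are given as a unit quaternion [x, y, z, w].
In Python, from station import sensors, cams, order, manip gives the robot as it stands.
- The arm moves only by the tool move_arm, never from a script. Its argument "targets" is a list of rows, each an object of numbers: "dx", "dy", "dz": the shift along the world's x, y, z normalised to -1 to 1, where 1 is 25 mm; "rx", "ry", "rz": the turn, a rotation vector about the world's x, y, z normalised to -1 to 1, where 1 is 30 degrees. A call has exactly 10 rows; each row shifts and turns the commanded pose from where the row before left it; what a row does not reach is not made up. A row lasts 1/8 s, in which the tool goes at most 62.5 mm and 10.7 degrees, less where a joint would pass 70% of its speed; a pose out of reach is approached as far as the arm can. A call with a number of a shift or a turn outside -1 to 1 is refused whole. A call with a gripper value outside its range is refused whole. "claw" is the opening in per cent of the stroke, from 0 (shut) to 100 (fully open), set as the call begins (left out, the last holds). The fingers move at their own pace and stop on an object; "newtons" is the grip in N (left out, the last holds). Time passes only in rows, so rows that do not move let the fingers close, or fill a call up. It gives the time, the measured TCP pose, the force, the opening and the grip force at its end, in the units of the state.
- sensors.sense(): the state, without advancing time (a new reading comes with each control period).
- cams.snapshot(name): name is "scene" or "top"; returns the picture (400x640x3 uint8, red, green, blue); there is no depth.
- cams.camera_model(name): a dict with "fx", "fy", "cx", "cy" (pixels), "extrinsics" (4x4, takes a point from world to camera coordinates). Camera axes: x right, y down, z forward; pixel columns grow to the right and rows downward; lengths in m; the calibration is good to about 2 mm. A picture is of the moment at which its call begins. camera_model takes no time and is no camera call.
- order.sign_off(): hands the job in; it is judged then, once.
The state is a dict: "t": time; "q": joint angles; "qd": joint speeds; "tau": joint torques, N m; "tcp_pos": TCP position; "tool_rot": TCP orientation; "force": force on the tool from outside, world axes, zero at the start; "ft_torque": the same for the moment, N m; "finger_gap": opening from 0.0 (shut) to 1.0 (fully open); "gripper_force": force on a finger pad.
Only numpy, scipy, OpenCV 4.12 (cv2) and the standard library are available. Lean on these libraries where they do the work, as an engineer would, in place of code of your own. Each camera call takes 0.05 s, during which the arm holds its last target. There are 200 camera calls.

## Task

Push the little castor caddy with the sharps bin, nose first and without lifting it, until all four of its swivel castors trail straight behind their pivots, then steer it into the taped bay so that it stands square in the middle of the outline, nose to the closed end and castors still trailing. Only when it stands there, press its round black brake button gently all the way down until it stops, so that it stays down and the rubber foot bears on the worktop. Leave the bin in its place on the caddy and the things round about where they stand.

Things in the scene. Friction and masses are not known exactly. Their poses are not given: they have to be found in the camera images.
- caddy: low castor caddy, 200 mm long (x), 140 wide (y), 0.65 kg; flat rubber bumper all round, 30 to 54 mm up; bin on the nose half, brake on the tail half. Origin at worktop level under its middle, x to the nose, y left, z up. The four castors start askew, make it veer when pushed and fall in line within 50 to 100 mm; askew ones mostly stick out past the bumper. Rolls at about 1.5 N, coasts little
- caddy_tail (a point): middle of the flat tail face of the bumper, 100 mm behind the caddy's origin and 42 mm above the worktop; the face is 140 mm wide and square to the caddy's x: the place to push. Pushed at two points spread along it, the caddy runs straight; turn the pusher and it turns about two thirds as much, at most some 0.15 rad in 50 mm of travel, while its middle keeps along its heading
- castor_fl (a point): middle of the front left castor's 25 mm twin wheel, 12.5 mm above the worktop. It swings all round its pivot, 14 mm from it; the pivot is fixed in the caddy's frame at (85, 58) mm. Trailing straight, it lies at (71, 58) mm
- castor_fr (a point): middle of the front right castor's 25 mm twin wheel, 12.5 mm above the worktop. It swings all round its pivot, 14 mm from it; the pivot is fixed in the caddy's frame at (85, -58) mm. Trailing straight, it lies at (71, -58) mm
- castor_rl (a point): middle of the rear left castor's 25 mm twin wheel, 12.5 mm above the worktop. It swings all round its pivot, 14 mm from it; the pivot is fixed in the caddy's frame at (-70, 58) mm. Trailing straight, it lies at (-84, 58) mm
- castor_rr (a point): middle of the rear right castor's 25 mm twin wheel, 12.5 mm above the worktop. It swings all round its pivot, 14 mm from it; the pivot is fixed in the caddy's frame at (-70, -58) mm. Trailing straight, it lies at (-84, -58) mm
- brake_top (a point): top of the black domed brake button, 40 mm across, on the middle line 66 mm behind the caddy's origin, 69 mm above the worktop when up. Pressed straight down it brings a sprung rubber foot onto the worktop: about 6 N to start, 10 N at its solid stop; it stays where left. The bin's wall stands 54 mm in front of its middle
- brake (a joint): travel of the brake button downwards, m: 0 up (off), the foot touches the worktop at 0.006, 0.010 at the stop (on)
- bay: parking bay: flat white tape 18 mm wide on the worktop in the shape of a U, inside 250 mm long (x) and 190 mm wide (y). Origin on the worktop in the middle of the inside; x points from the open end to the closed end: the way the caddy's nose must point. The caddy in the middle has 25 mm to the tape all round
- bin: yellow sharps bin with a white lid and a round yellow flap, rim 104 x 126 mm, 127 mm high, 0.3 to 0.55 kg, standing loose on the caddy's deck between the bumper and a low rail, 42 mm in front of the caddy's origin; origin under its middle, z up
- spare_bin: a like sharps bin, 104 x 126 x 127 mm, standing on the worktop beyond the bay's closed end (bystander); origin under its middle
- glove_box: cardboard glove box 120 x 235 x 80 mm on the far side (bystander); origin under its middle
- gel: clear gel bottle with a white cap, 68 mm across, 170 mm high, on the far side (bystander); origin under its middle
- dish: open steel instrument dish 110 x 170 x 35 mm on the far side (bystander); origin under its middle
- brake_foot: the rubber foot of the brake, a disc 22 mm across under the deck below the button, 6 mm clear of the worktop when the brake is off, pressed on it by a spring (about 3 N) when it is on
Things that resemble listed ones, but are neither listed nor needed, are in the scene too. Leave any blue or orange look-alike of the bin alone.

How it is judged:
On the way, in this order (a step that is already met when the one before it is completed fails the run):
1. still outside the bay, the caddy has been pushed until all four castors trail within 30 degrees of straight behind (x of each of castor_fl, castor_fr in the frame of caddy below 0.0729 m and x of each of castor_rl, castor_rr in the frame of caddy below -0.0821 m and horizontal distance between caddy and bay above 0.05 m), for 0.2 s.
2. the caddy stands in the bay: centre within 15 mm, square within 5 degrees, nose to the closed end, castors trailing, brake not yet pressed (horizontal distance between caddy and bay below 0.015 m and angle between the x axis of caddy and the x axis of bay, either way round below 0.09 rad and x of brake_top in the frame of bay below 0 m and x of each of castor_fl, castor_fr in the frame of caddy below 0.0729 m and x of each of castor_rl, castor_rr in the frame of caddy below -0.0821 m and linear speed of caddy below 0.01 m/s and angular speed of caddy below 0.05 rad/s and value of joint brake below 0.003 m), for 0.3 s.
3. the brake button is pressed down and the foot bears on the worktop (value of joint brake above 0.0085 m and contact force between brake_foot and anything else above 1.2 N), for 0.2 s.
At the end, for the whole second after the job is handed in: Caddy at rest in the bay: centre within 15 mm, square within 5 degrees, nose to the closed end, every castor within 30 degrees of trailing straight; brake button down 8.5 mm or more of 10 and staying, its foot bearing over 1.2 N on the worktop; bin upright in its place on the caddy (all of step 3 and horizontal distance between caddy and bay below 0.015 m and angle between the x axis of caddy and the x axis of bay, either way round below 0.09 rad and x of brake_top in the frame of bay below 0 m and x of each of castor_fl, castor_fr in the frame of caddy below 0.0729 m and x of each of castor_rl, castor_rr in the frame of caddy below -0.0821 m and linear speed of caddy below 0.01 m/s and angular speed of caddy below 0.05 rad/s and horizontal distance between bin and caddy between 0.03 and 0.055 m and angle between bin's own z axis and vertical below 0.1 rad); the robot touches nothing.
It fails at once if the caddy is lifted off the worktop or tipped (height (world z) of caddy above 0.008 m or angle between caddy's own z axis and vertical above 0.12 rad).
It fails at once if the brake is pressed before the caddy is in the bay (value of joint brake above 0.005 m and horizontal distance between caddy and bay above 0.025 m).
It fails at once if the brake button is hammered (more than 40 N) (contact force between brake and the fingers above 40 N).
It fails at once if the bin is knocked out of its place on the caddy (angle between bin's own z axis and vertical above 0.25 rad or horizontal distance between bin and caddy above 0.07 m).
It fails at once if a bystander is pushed more than 20 mm (distance of any of spare_bin, glove_box, gel, dish from where it was at the start of the episode above 0.02 m).
It also fails if it takes over 69 s, if anything falls off the work surface, if the arm or the gripper's body presses on something with over 40 N, if the wrist force passes 120 N, or if a joint passes its speed limit or range.

## Working session

There is one attempt and no reset: what is moved stays moved. The work goes in short steps, Python scripts to look and compute and a tool call to move; the robot and the scene stay as the last step left them, time stands still between calls to the robot, and variables do not carry over. Pictures are saved under pics/ and viewed, at most 10 in all, crops included, and the job is handed in when it is done.

Besides the shell and the picture viewer there is one more tool, called after "Emit:" as name(argument=value, ...) on one line, values as JSON. move_arm: Moves the arm, as the interface text tells. Scaled input: -1 to 1 covers 25 mm each way for a shift and 30 degrees each way for a turn. Its arguments: {"type":"object","properties":{"targets":{"type":"array"},"claw":{"type":"number"},"newtons":{"type":"number"}},"required":["targets"]}

```bash
mkdir -p pics; cat > h.py <<'E'
import numpy as np,cv2
from station import sensors,cams,order,manip
def snap(n,f):
    im=cams.snapshot(n); cv2.imwrite('pics/'+f,cv2.cvtColor(im,cv2.COLOR_RGB2BGR)); return im
def w(n,u,v,z=0.):
    m=cams.camera_model(n);E=np.array(m['extrinsics']);R,t=E[:3,:3],E[:3,3]
    d=R.T@np.array([(u-m['cx'])/m['fx'],(v-m['cy'])/m['fy'],1]);c=-R.T@t
    return c+d*(z-c[2])/d[2]
def px(n,p):
    m=cams.camera_model(n);E=np.array(m['extrinsics']);q=E[:3,:3]@np.array(p)+E[:3,3]
    return m['fx']*q[0]/q[2]+m['cx'],m['fy']*q[1]/q[2]+m['cy']
E
python3 - <<'E'
from h import *
a=snap('top','t0.png');b=snap('scene','s0.png')
s=sensors.sense();print(s)
for n in('top','scene'):
    m=cams.camera_model(n);E=np.array(m['extrinsics']);print(n,m['fx'],-E[:3,:3].T@E[:3,3],E[:3,:3].round(3).tolist())
E
```

```text
{'t': 0.1, 'q': array([-1.44849311e+00,  5.28401457e-01,  1.43378557e+00, -4.47683324e-06,
        1.18144545e+00, -1.78477929e-01]), 'qd': array([ 0.00110089, -0.00143579, -0.00501614,  0.00176872, -0.00092587,
        0.00150211]), 'tau': array([ 8.70730328e-04, -4.43301916e+01, -1.78586662e+01, -1.68624670e-04,
        3.83797305e-03, -7.96016053e-06]), 'tcp_pos': array([ 0.18511826, -0.59621044,  0.20631057]), 'tool_rot': array([ 9.88711994e-01,  1.49825074e-01,  2.65735805e-05, -1.01956490e-03]), 'force': array([0.46714011, 0.76044778, 0.25627607]), 'ft_torque': array([-0.02259374,  0.03383316,  0.08712079]), 'gripper_force': 0.0, 'finger_gap': 1.000839199119725}
top 379.14414070808004 [2.92122457e-01 8.04519061e-04 1.51580385e+00] [[0.029, -1.0, 0.011], [-0.986, -0.03, -0.164], [0.164, -0.006, -0.986]]
scene 385.9698770906828 [ 1.26795625 -0.74004796  0.91746327] [[0.693, 0.721, 0.008], [0.462, -0.436, -0.772], [-0.553, 0.539, -0.635]]
```

View pics/t0.png

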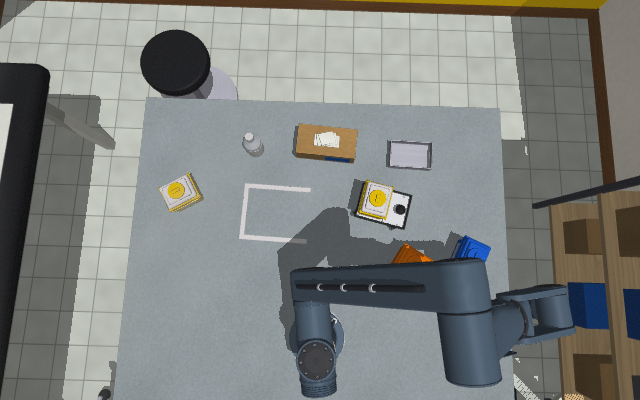

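View pics/s0.png

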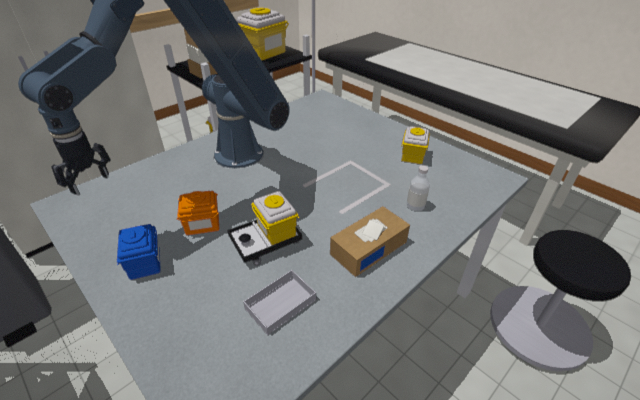

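```bash
python3 - <<'E'
from h import *
im=cv2.imread('pics/t0.png')
a=cv2.resize(im[160:245,345:425],None,fx=7,fy=7,interpolation=cv2.INTER_CUBIC)
b=cv2.resize(im[170:255,225:325],None,fx=5,fy=5,interpolation=cv2.INTER_CUBIC)
cv2.imwrite('pics/c0.png',a);cv2.imwrite('pics/c1.png',b)
for p in [(161,190),(397,210),(470,250),(410,258),(410,155),(326,143)]:print(p,w('top',*p,z=.06).round(3))
E
```

```text
(161, 190) [0.54 0.62 0.06]
(397, 210) [ 0.49  -0.298  0.06 ]
(470, 250) [ 0.344 -0.577  0.06 ]
(410, 258) [ 0.307 -0.347  0.06 ]
(410, 155) [ 0.712 -0.351  0.06 ]
(326, 143) [ 0.751 -0.016  0.06 ]
```

View pics/c0.png

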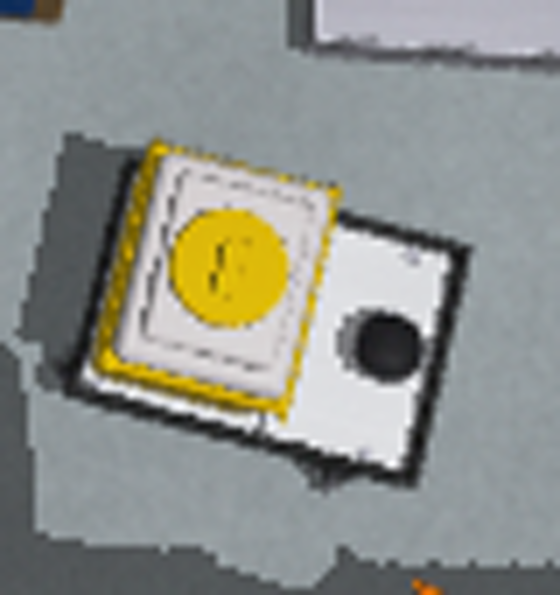

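View pics/c1.png

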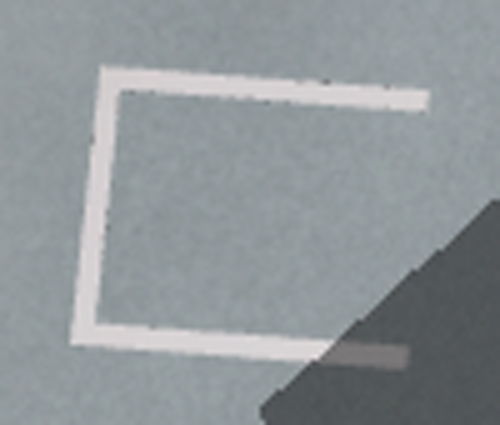

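```bash
cat >> h.py <<'E'
def cad(tl,tr,nl,z=.054,n='top'):
    TL,TR,NL=[w(n,*p,z=z)[:2] for p in(tl,tr,nl)]
    print('len',np.linalg.norm(NL-TL),'wid',np.linalg.norm(TL-TR))
    h1=np.arctan2(*(NL-TL)[::-1]);d=(TL-TR);h2=np.arctan2(*d[::-1])-np.pi/2
    h=(2*h1+1.4*h2)/3.4 if 0 else .6*h1+.4*h2
    x=np.array([np.cos(h),np.sin(h)]);y=np.array([-x[1],x[0]])
    c=((TL+100*x/1e3-.07*y)+(TR+.1*x+.07*y)+(NL-.1*x-.07*y))/3
    print('c',c.round(4),'h1,h2,h',np.degrees([h1,h2,h]).round(1));return c,h
E
python3 - <<'E'
from h import *
f=lambda p,o,k:((p[0]+.5)/k-.5+o[0],(p[1]+.5)/k-.5+o[1])
o=(345,160)
c,h=cad(f((415,487),o,7),f((470,245),o,7),f((68,393),o,7))
print('button',w('top',*f((389,346),o,7),z=.066), c-.066*np.array([np.cos(h),np.sin(h)]))
o=(225,170)
P=[w('top',*f(p,o,5))[:2] for p in[(120,92),(96,323),(410,347),(427,111)]]
Q=[w('top',*f(p,o,5))[:2] for p in[(102,66),(71,345),(408,370),(430,90)]]
for A in(P,Q):
    A=np.array(A);print(A.round(4).tolist(),[np.linalg.norm(A[i]-A[i-1]).round(4) for i in range(4)])
    for d in(A[0]-A[3],A[1]-A[2]):print(np.degrees(np.arctan2(d[1],d[0])))
    d=A[1]-A[0];print(np.degrees(np.arctan2(d[1],d[0]))-90, A.mean(0))
E
```

```text
len 0.19786643252814215 wid 0.1401512682523424
c [ 0.5083 -0.2454] h1,h2,h [76.5 76.9 76.6]
button [ 0.49333849 -0.30943763  0.066     ] [ 0.49306506 -0.30964275]
[[0.5697, 0.2923], [0.3824, 0.3], [0.3708, 0.0497], [0.5618, 0.0428]] [np.float64(0.2497), np.float64(0.1875), np.float64(0.2506), np.float64(0.1911)]
88.17799743699585
87.34711941249583
87.65765042333851 [0.47115462 0.17119426]
[[0.5907, 0.3082], [0.3644, 0.3187], [0.3526, 0.0506], [0.5792, 0.0409]] [np.float64(0.2676), np.float64(0.2266), np.float64(0.2683), np.float64(0.2268)]
87.52394636393726
87.47539277290201
87.35763243205179 [0.47172159 0.17962198]
```

Emit:
move_arm(targets=[{"dx":1,"dy":0.75,"rz":0.33},{"dx":1,"dy":0.75,"rz":0.33},{"dx":1,"dy":0.75,"rz":0.33},{"dx":1,"dy":0.75,"rz":0.33},{"dx":1,"dy":0.75,"rz":0.33},{"dx":1,"dy":0.75,"rz":0.33},{"dx":1,"dy":0.75},{"dx":1,"dy":0.75},{"dx":1,"dy":0.75},{"dx":1,"dy":0.75}], claw=100)

```text
schema error: expected keys dx, dy, dz, rx, ry, rz
```

Emit:
move_arm(targets=[{"dx":0.84,"dy":0.6},{"dx":0.84,"dy":0.6,"dz":-0.6},{"dz":-0.9},{"dz":-0.9},{"dz":-0.9},{"dz":-0.9},{"dz":-0.9},{"dz":-0.9},{"dz":-0.9},{"dz":-0.9}])

```text
schema error: expected keys dx, dy, dz, rx, ry, rz
```

```bash
cat >> h.py <<'E'
def tool():
    s=sensors.sense();from scipy.spatial.transform import Rotation as R
    M=R.from_quat(s['tool_rot']).as_matrix();y=M[:,1]
    a=np.degrees(np.arctan2(y[1],y[0]))+90; f=np.array([np.cos(np.radians(a)),np.sin(np.radians(a))])
    print('t',round(s['t'],2),'tcp',s['tcp_pos'].round(4),'head',round(a,1),'tail-ctr est',(s['tcp_pos'][:2]+.011*f).round(4),'c est',(s['tcp_pos'][:2]+.111*f).round(4),'F',s['force'].round(1))
E
python3 - <<'E'
from h import *
tool();a=snap('top','t1.png');b=snap('scene','s1.png')
cv2.imwrite('pics/m1.png',cv2.cvtColor(np.vstack([a[100:300,100:500],b[120:320,100:500]]),cv2.COLOR_RGB2BGR))
E
```

```text
t 0.1 tcp [ 0.1851 -0.5962  0.2063] head 17.2 tail-ctr est [ 0.1956 -0.593 ] c est [ 0.2911 -0.5633] F [0.5 0.8 0.3]
```

View pics/m1.png

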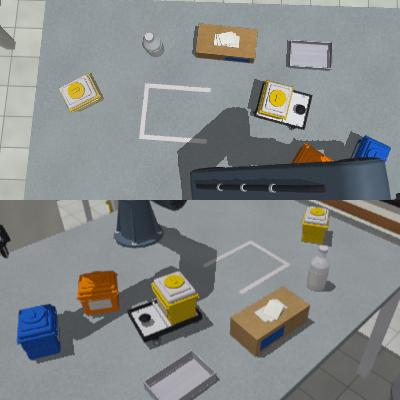

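The moves were refused because every row needs all six keys. The picture shows the scene unchanged: caddy near (383,205) in the top view, with nothing in the way.

Emit:
move_arm(targets=[{"dx":1,"dy":0.75,"dz":0,"rx":0,"ry":0,"rz":0.33},{"dx":1,"dy":0.75,"dz":0,"rx":0,"ry":0,"rz":0.33},{"dx":1,"dy":0.75,"dz":0,"rx":0,"ry":0,"rz":0.33},{"dx":1,"dy":0.75,"dz":0,"rx":0,"ry":0,"rz":0.33},{"dx":1,"dy":0.75,"dz":0,"rx":0,"ry":0,"rz":0.33},{"dx":1,"dy":0.75,"dz":0,"rx":0,"ry":0,"rz":0.33},{"dx":1,"dy":0.75,"dz":0,"rx":0,"ry":0,"rz":0},{"dx":1,"dy":0.75,"dz":0,"rx":0,"ry":0,"rz":0},{"dx":1,"dy":0.75,"dz":0,"rx":0,"ry":0,"rz":0},{"dx":1,"dy":0.75,"dz":0,"rx":0,"ry":0,"rz":0}], claw=100)

```text
t: 1.45
tcp_pos: [0.4359, -0.4086, 0.207]
tool_rot: [0.785, 0.62, -0.0, -0.0]
force: [-0.1, 0.1, -0.3]
finger_gap: 1.002
gripper_force: 0.0
```

Emit:
move_arm(targets=[{"dx":0.84,"dy":0.6,"dz":0,"rx":0,"ry":0,"rz":0},{"dx":0.84,"dy":0.6,"dz":-0.6,"rx":0,"ry":0,"rz":0},{"dx":0,"dy":0,"dz":-0.9,"rx":0,"ry":0,"rz":0},{"dx":0,"dy":0,"dz":-0.9,"rx":0,"ry":0,"rz":0},{"dx":0,"dy":0,"dz":-0.9,"rx":0,"ry":0,"rz":0},{"dx":0,"dy":0,"dz":-0.9,"rx":0,"ry":0,"rz":0},{"dx":0,"dy":0,"dz":-0.9,"rx":0,"ry":0,"rz":0},{"dx":0,"dy":0,"dz":-0.9,"rx":0,"ry":0,"rz":0},{"dx":0,"dy":0,"dz":-0.9,"rx":0,"ry":0,"rz":0},{"dx":0,"dy":0,"dz":-0.9,"rx":0,"ry":0,"rz":0}])

```text
t: 2.7
tcp_pos: [0.4772, -0.3794, 0.0113]
tool_rot: [0.785, 0.62, -0.0, -0.0]
force: [-0.5, 0.2, -0.1]
finger_gap: 1.002
gripper_force: 0.0
```

```bash
python3 - <<'E'
from h import *
tool();a=snap('top','t1.png');b=snap('scene','s1.png')
r=lambda i:cv2.resize(i,None,fx=2.5,fy=2.5,interpolation=cv2.INTER_CUBIC)
cv2.imwrite('pics/m1.png',cv2.cvtColor(np.vstack([r(a[140:260,300:560]),r(b[180:290,180:440])]),cv2.COLOR_RGB2BGR))
E
```

```text
t 2.7 tcp [ 0.4772 -0.3794  0.0113] head 76.6 tail-ctr est [ 0.4798 -0.3687] c est [ 0.5029 -0.2714] F [-0.5  0.2 -0.1]
```

View pics/m1.png

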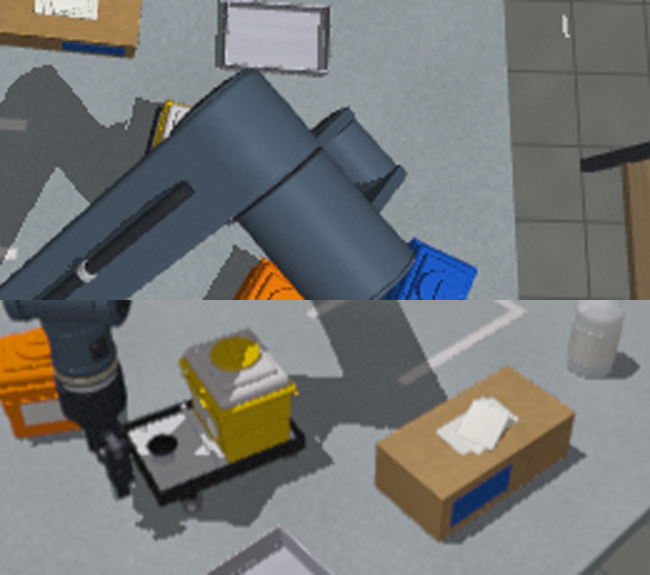

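```bash
cat >> h.py <<'E'
def flap(im,n,p):
    """centroid of the yellow blob nearest pixel p"""
    H=cv2.cvtColor(im,cv2.COLOR_RGB2HSV);m=((H[...,0]>18)&(H[...,0]<34)&(H[...,1]>150)&(H[...,2]>50)).astype(np.uint8)
    k,l,st,c=cv2.connectedComponentsWithStats(m,connectivity=4)
    g=[i for i in range(1,k) if st[i,4]>60]
    i=min(g,key=lambda i:np.hypot(*(c[i]-p)));return c[i],st[i]
E
python3 - <<'E'
from h import *
L=lambda f:cv2.cvtColor(cv2.imread('pics/'+f),cv2.COLOR_BGR2RGB)
c=np.array([.5083,-.2454]);h=np.radians(76.6);u=np.array([np.cos(h),np.sin(h)])
for n,f,p in(('top','t0.png',(378,198)),('scene','s0.png',(275,201)),('scene','s1.png',(274,201))):
    q,st=flap(L(f),n,p);print(f,q,st)
    for z in(.15,.16,.17,.18):
        d=w(n,*q,z=z)[:2]-c;print(z,(d@u).round(4),(d@[-u[1],u[0]]).round(4))
E
```

```text
t0.png [377.13181818 197.71363636] [369 190  17  17 220]
0.15 0.0399 -0.0033
0.16 0.041 -0.0013
0.17 0.0421 0.0007
0.18 0.0432 0.0027
s0.png [273.58585859 201.06565657] [264 195  20  13 198]
0.15 0.0464 0.0152
0.16 0.0419 0.0039
0.17 0.0373 -0.0074
0.18 0.0327 -0.0187
s1.png [273.60696517 201.02487562] [264 195  20  13 201]
0.15 0.0466 0.0154
0.16 0.042 0.0041
0.17 0.0374 -0.0073
0.18 0.0328 -0.0186
```

```bash
cat >> h.py <<'E'
def look(f=None):
    """caddy from flap (scene cam), using tool heading; gap = tail face ahead of fingers, lat = caddy left of tool"""
    s=sensors.sense();im=cams.snapshot('scene')
    if f:cv2.imwrite('pics/'+f,cv2.cvtColor(im,cv2.COLOR_RGB2BGR))
    from scipy.spatial.transform import Rotation as R
    y=R.from_quat(s['tool_rot']).as_matrix()[:,1];a=np.arctan2(y[1],y[0])+np.pi/2
    u=np.array([np.cos(a),np.sin(a)]);L=np.array([-u[1],u[0]]);T=s['tcp_pos'][:2]
    q,st=flap(im,'scene',px('scene',[*(T+.152*u),.1635]));F=w('scene',*q,z=.1635)[:2]
    print('t',round(s['t'],2),'tcp',s['tcp_pos'].round(4),'head',np.degrees(a).round(1),'flap',F.round(4),'area',st[4],'gap',((F-T)@u-.152).round(4),'lat',((F-T)@L).round(4),'F',s['force'].round(1))
    c=F-.041*u;B=np.radians(87.5);b=np.array([np.cos(B),np.sin(B)]);d=c-[.4715,.171]
    print('c',c.round(4),'in bay frame',(d@b).round(4),(d@[-b[1],b[0]]).round(4),np.degrees(a-B).round(1))
    return T,a,c
def plan(T,a,dist,turn,n,ratio=1.,lag=0):
    """n rows: caddy runs dist, turns turn deg; tool turns turn*ratio about the tail"""
    for i in range(n):
        dh=np.radians(turn)/n; m=a+dh/2
        dT=dist/n*np.array([np.cos(m),np.sin(m)])-.111*(np.array([np.cos(a+dh)-np.cos(a),np.sin(a+dh)-np.sin(a)]))
        a+=dh; T=T+dT
        print('dx %.2f dy %.2f rz %.3f'%(dT[0]/.025,dT[1]/.025,np.degrees(dh)*ratio/30), end=' | ')
    print()
E
python3 - <<'E'
from h import *
T,a,c=look(); plan(T,a,.022,0,3); plan(T+.022*np.array([np.cos(a),np.sin(a)]),a,.049,8,7,1.4)
E
```

```text
t 2.8 tcp [ 0.4757 -0.3778  0.0097] head 76.6 flap [ 0.5174 -0.206 ] area 202 gap 0.0248 lat -0.0009 F [-0.8  0.7 -0.4]
c [ 0.5079 -0.2459] in bay frame -0.4149 -0.0546 -10.9
dx 0.07 dy 0.29 rz 0.000 | dx 0.07 dy 0.29 rz 0.000 | dx 0.07 dy 0.29 rz 0.000 | 
dx 0.15 dy 0.25 rz 0.053 | dx 0.14 dy 0.26 rz 0.053 | dx 0.14 dy 0.26 rz 0.053 | dx 0.13 dy 0.26 rz 0.053 | dx 0.13 dy 0.26 rz 0.053 | dx 0.12 dy 0.27 rz 0.053 | dx 0.12 dy 0.27 rz 0.053 |
```

Emit:
move_arm(targets=[{"dx":0.07,"dy":0.29,"dz":0,"rx":0,"ry":0,"rz":0},{"dx":0.07,"dy":0.29,"dz":0,"rx":0,"ry":0,"rz":0},{"dx":0.07,"dy":0.29,"dz":0,"rx":0,"ry":0,"rz":0},{"dx":0.15,"dy":0.25,"dz":0,"rx":0,"ry":0,"rz":0.053},{"dx":0.14,"dy":0.26,"dz":0,"rx":0,"ry":0,"rz":0.053},{"dx":0.14,"dy":0.26,"dz":0,"rx":0,"ry":0,"rz":0.053},{"dx":0.13,"dy":0.26,"dz":0,"rx":0,"ry":0,"rz":0.053},{"dx":0.13,"dy":0.26,"dz":0,"rx":0,"ry":0,"rz":0.053},{"dx":0.12,"dy":0.27,"dz":0,"rx":0,"ry":0,"rz":0.053},{"dx":0.12,"dy":0.27,"dz":0,"rx":0,"ry":0,"rz":0.053}])

```text
t: 4.1
tcp_pos: [0.5061, -0.3118, 0.0123]
tool_rot: [0.72, 0.694, 0.0, 0.0]
force: [0.5, -2.5, 1.3]
finger_gap: 0.999
gripper_force: 1.2
```

```bash
python3 - <<'E'
from h import *
T,a,c=look('s2.png'); plan(T,a,.06,10,10,1.5)
im=cv2.imread('pics/s2.png');cv2.imwrite('pics/s2c.png',cv2.resize(im[165:275,200:340],None,fx=5,fy=5,interpolation=cv2.INTER_CUBIC))
E
```

```text
t 4.1 tcp [ 0.5061 -0.3118  0.0123] head 87.9 flap [ 0.5149 -0.1583] area 194 gap 0.0017 lat -0.0031 F [ 0.5 -2.5  1.3]
c [ 0.5134 -0.1993] in bay frame -0.3681 -0.058 0.4
dx 0.08 dy 0.24 rz 0.050 | dx 0.08 dy 0.24 rz 0.050 | dx 0.08 dy 0.24 rz 0.050 | dx 0.07 dy 0.24 rz 0.050 | dx 0.07 dy 0.24 rz 0.050 | dx 0.06 dy 0.24 rz 0.050 | dx 0.06 dy 0.25 rz 0.050 | dx 0.05 dy 0.25 rz 0.050 | dx 0.05 dy 0.25 rz 0.050 | dx 0.05 dy 0.25 rz 0.050 |
```

View pics/s2c.png

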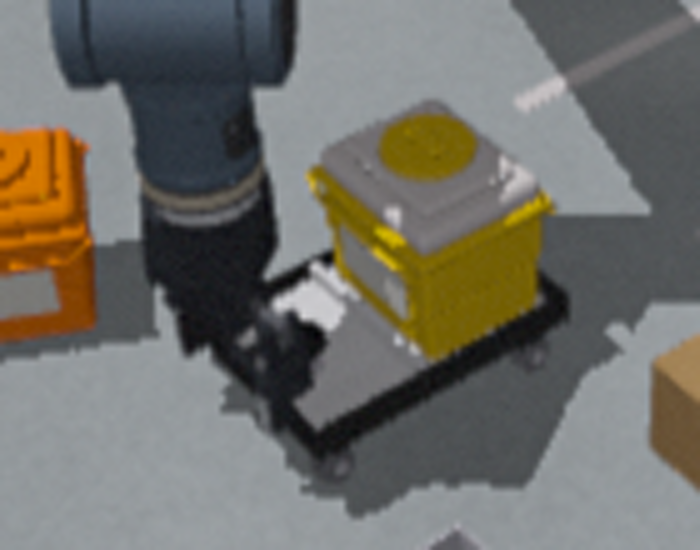

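The crop shows the caddy pushed flush, with its right side running from (320,457) to (568,313) in the crop and the castors under the corners coming into line.

```bash
python3 - <<'E'
from h import *
f=lambda p:((p[0]+.5)/5-.5+200,(p[1]+.5)/5-.5+165)
for A,B,z in(((320,457),(568,313),.03),((316,433),(568,290),.054)):
    p,q=[w('scene',*f(x),z=z)[:2] for x in(A,B)];d=q-p;print(p,q,np.linalg.norm(d),np.degrees(np.arctan2(d[1],d[0])))
E
```

```text
[ 0.57161042 -0.29992997] [ 0.58257882 -0.1013708 ] 0.19886188461699558 86.83819696242061
[ 0.57324502 -0.30168402] [ 0.58509792 -0.10364375] 0.19839465182682325 86.57487694774963
```

```bash
python3 - <<'E'
from h import *
T=np.array([.506,-.312]); plan(T,np.radians(87.2),.065,11.5,10,1.1)
E
```

```text
dx 0.10 dy 0.26 rz 0.042 | dx 0.09 dy 0.26 rz 0.042 | dx 0.09 dy 0.26 rz 0.042 | dx 0.08 dy 0.26 rz 0.042 | dx 0.08 dy 0.26 rz 0.042 | dx 0.07 dy 0.26 rz 0.042 | dx 0.07 dy 0.27 rz 0.042 | dx 0.06 dy 0.27 rz 0.042 | dx 0.06 dy 0.27 rz 0.042 | dx 0.05 dy 0.27 rz 0.042 |
```

Emit:
move_arm(targets=[{"dx":0.1,"dy":0.26,"dz":0,"rx":0,"ry":0,"rz":0.042},{"dx":0.09,"dy":0.26,"dz":0,"rx":0,"ry":0,"rz":0.042},{"dx":0.09,"dy":0.26,"dz":0,"rx":0,"ry":0,"rz":0.042},{"dx":0.08,"dy":0.26,"dz":0,"rx":0,"ry":0,"rz":0.042},{"dx":0.08,"dy":0.26,"dz":0,"rx":0,"ry":0,"rz":0.042},{"dx":0.07,"dy":0.26,"dz":0,"rx":0,"ry":0,"rz":0.042},{"dx":0.07,"dy":0.27,"dz":0,"rx":0,"ry":0,"rz":0.042},{"dx":0.06,"dy":0.27,"dz":0,"rx":0,"ry":0,"rz":0.042},{"dx":0.06,"dy":0.27,"dz":0,"rx":0,"ry":0,"rz":0.042},{"dx":0.05,"dy":0.27,"dz":0,"rx":0,"ry":0,"rz":0.042}])

```text
t: 5.4
tcp_pos: [0.5246, -0.2454, 0.0122]
tool_rot: [0.64, 0.769, 0.0, 0.0]
force: [0.0, -2.6, -0.7]
finger_gap: 0.999
gripper_force: 1.1
```

```bash
python3 - <<'E'
from h import *
T,a,c=look('s3.png'); plan(T,a,.065,6,10,1.1)
E
```

```text
t 5.4 tcp [ 0.5246 -0.2454  0.0122] head 100.4 flap [ 0.4971 -0.0953] area 160 gap 0.0006 lat -0.0002 F [ 0.  -2.6 -0.7]
c [ 0.5046 -0.1356] in bay frame -0.3049 -0.0464 12.9
dx -0.00 dy 0.26 rz 0.022 | dx -0.01 dy 0.26 rz 0.022 | dx -0.01 dy 0.26 rz 0.022 | dx -0.01 dy 0.26 rz 0.022 | dx -0.01 dy 0.26 rz 0.022 | dx -0.02 dy 0.26 rz 0.022 | dx -0.02 dy 0.26 rz 0.022 | dx -0.02 dy 0.26 rz 0.022 | dx -0.02 dy 0.26 rz 0.022 | dx -0.03 dy 0.26 rz 0.022 |
```

```bash
python3 - <<'E'
from h import *
T=np.array([.5246,-.2454]); plan(T,np.radians(100),.08,3.5,10,1.)
E
```

```text
dx -0.03 dy 0.32 rz 0.012 | dx -0.03 dy 0.32 rz 0.012 | dx -0.03 dy 0.32 rz 0.012 | dx -0.04 dy 0.32 rz 0.012 | dx -0.04 dy 0.32 rz 0.012 | dx -0.04 dy 0.32 rz 0.012 | dx -0.04 dy 0.32 rz 0.012 | dx -0.04 dy 0.32 rz 0.012 | dx -0.05 dy 0.32 rz 0.012 | dx -0.05 dy 0.32 rz 0.012 |
```

Emit:
move_arm(targets=[{"dx":-0.03,"dy":0.32,"dz":0,"rx":0,"ry":0,"rz":0.012},{"dx":-0.03,"dy":0.32,"dz":0,"rx":0,"ry":0,"rz":0.012},{"dx":-0.03,"dy":0.32,"dz":0,"rx":0,"ry":0,"rz":0.012},{"dx":-0.04,"dy":0.32,"dz":0,"rx":0,"ry":0,"rz":0.012},{"dx":-0.04,"dy":0.32,"dz":0,"rx":0,"ry":0,"rz":0.012},{"dx":-0.04,"dy":0.32,"dz":0,"rx":0,"ry":0,"rz":0.012},{"dx":-0.04,"dy":0.32,"dz":0,"rx":0,"ry":0,"rz":0.012},{"dx":-0.04,"dy":0.32,"dz":0,"rx":0,"ry":0,"rz":0.012},{"dx":-0.05,"dy":0.32,"dz":0,"rx":0,"ry":0,"rz":0.012},{"dx":-0.05,"dy":0.32,"dz":0,"rx":0,"ry":0,"rz":0.012}])

```text
t: 6.7
tcp_pos: [0.5147, -0.1654, 0.0122]
tool_rot: [0.616, 0.788, 0.0, 0.0]
force: [0.2, -1.4, -1.4]
finger_gap: 0.997
gripper_force: 1.1
```

```bash
python3 - <<'E'
from h import *
T,a,c=look('s4.png'); plan(T,a,.03,0,4); plan(T+.03*np.array([np.cos(a),np.sin(a)]),a,.045,-6,6,1.1)
E
```

```text
t 6.7 tcp [ 0.5147 -0.1654  0.0122] head 104.0 flap [ 0.4766 -0.0167] area 149 gap 0.0015 lat 0.001 F [ 0.2 -1.4 -1.4]
c [ 0.4865 -0.0565] in bay frame -0.2266 -0.0249 16.5
dx -0.07 dy 0.29 rz 0.000 | dx -0.07 dy 0.29 rz 0.000 | dx -0.07 dy 0.29 rz 0.000 | dx -0.07 dy 0.29 rz 0.000 | 
dx -0.15 dy 0.27 rz -0.037 | dx -0.14 dy 0.28 rz -0.037 | dx -0.14 dy 0.28 rz -0.037 | dx -0.13 dy 0.28 rz -0.037 | dx -0.13 dy 0.28 rz -0.037 | dx -0.12 dy 0.29 rz -0.037 |
```

Emit:
move_arm(targets=[{"dx":-0.07,"dy":0.29,"dz":0,"rx":0,"ry":0,"rz":0},{"dx":-0.07,"dy":0.29,"dz":0,"rx":0,"ry":0,"rz":0},{"dx":-0.07,"dy":0.29,"dz":0,"rx":0,"ry":0,"rz":0},{"dx":-0.07,"dy":0.29,"dz":0,"rx":0,"ry":0,"rz":0},{"dx":-0.15,"dy":0.27,"dz":0,"rx":0,"ry":0,"rz":-0.037},{"dx":-0.14,"dy":0.28,"dz":0,"rx":0,"ry":0,"rz":-0.037},{"dx":-0.14,"dy":0.28,"dz":0,"rx":0,"ry":0,"rz":-0.037},{"dx":-0.13,"dy":0.28,"dz":0,"rx":0,"ry":0,"rz":-0.037},{"dx":-0.13,"dy":0.28,"dz":0,"rx":0,"ry":0,"rz":-0.037},{"dx":-0.12,"dy":0.29,"dz":0,"rx":0,"ry":0,"rz":-0.037}])

```text
t: 8.0
tcp_pos: [0.4872, -0.0944, 0.0122]
tool_rot: [0.661, 0.75, -0.0, -0.0]
force: [0.9, -2.5, 0.4]
finger_gap: 0.997
gripper_force: 1.1
```

```bash
python3 - <<'E'
from h import *
T,a,c=look('s5.png'); plan(T,a,.07,-9,10,1.05)
E
```

```text
t 8.0 tcp [ 0.4872 -0.0944  0.0122] head 97.2 flap [0.4581 0.0599] area 139 gap 0.0048 lat 0.0094 F [ 0.9 -2.5  0.4]
c [0.4633 0.0192] in bay frame -0.152 0.0016 9.7
dx -0.10 dy 0.27 rz -0.032 | dx -0.10 dy 0.27 rz -0.032 | dx -0.09 dy 0.27 rz -0.032 | dx -0.09 dy 0.27 rz -0.032 | dx -0.09 dy 0.28 rz -0.032 | dx -0.08 dy 0.28 rz -0.032 | dx -0.08 dy 0.28 rz -0.032 | dx -0.07 dy 0.28 rz -0.032 | dx -0.07 dy 0.28 rz -0.032 | dx -0.06 dy 0.28 rz -0.032 |
```

```bash
python3 - <<'E'
from h import *
im=cv2.imread('pics/s5.png');cv2.imwrite('pics/s5c.png',cv2.resize(im[130:250,260:400],None,fx=5,fy=5,interpolation=cv2.INTER_CUBIC))
E
```

```text
(no output)
```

View pics/s5c.png

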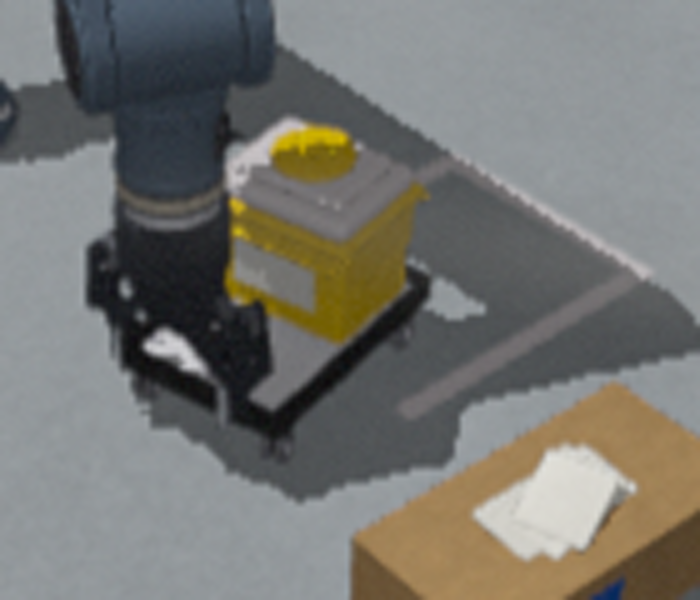

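```bash
python3 - <<'E'
from h import *
f=lambda p:((p[0]+.5)/5-.5+260,(p[1]+.5)/5-.5+130)
for A,B,z in(((272,437),(430,292),.03),((272,413),(430,271),.054),((272,437),(128,368),.03)):
    p,q=[w('scene',*f(x),z=z)[:2] for x in(A,B)];d=q-p;print(p.round(4),q.round(4),np.linalg.norm(d).round(4),np.degrees(np.arctan2(d[1],d[0])).round(1))
for p in((650,272),(412,418),(398,405),(445,152)):
    d=w('scene',*f(p))[:2]-[.4715,.171];b=np.radians(87.5);print(p,(d@[np.cos(b),np.sin(b)]).round(4),(d@[-np.sin(b),np.cos(b)]).round(4))
E
```

```text
[ 0.5474 -0.0646] [0.5101 0.1337] 0.2018 100.7
[ 0.5491 -0.0662] [0.513  0.1288] 0.1983 100.5
[ 0.5474 -0.0646] [ 0.4227 -0.089 ] 0.127 -168.9
(650, 272) 0.1428 -0.1084
(412, 418) -0.1208 -0.1111
(398, 405) -0.1186 -0.0942
(445, 152) 0.1402 0.1192
```

```bash
python3 - <<'E'
from h import *
plan(np.zeros(2),np.radians(100.7),.07,-11.5,10,1.15)
E
```

```text
dx -0.14 dy 0.26 rz -0.044 | dx -0.13 dy 0.26 rz -0.044 | dx -0.13 dy 0.27 rz -0.044 | dx -0.12 dy 0.27 rz -0.044 | dx -0.12 dy 0.27 rz -0.044 | dx -0.11 dy 0.27 rz -0.044 | dx -0.10 dy 0.27 rz -0.044 | dx -0.10 dy 0.28 rz -0.044 | dx -0.09 dy 0.28 rz -0.044 | dx -0.09 dy 0.28 rz -0.044 |
```

Emit:
move_arm(targets=[{"dx":-0.18,"dy":0.26,"dz":0,"rx":0,"ry":0,"rz":-0.044},{"dx":-0.17,"dy":0.26,"dz":0,"rx":0,"ry":0,"rz":-0.044},{"dx":-0.17,"dy":0.27,"dz":0,"rx":0,"ry":0,"rz":-0.044},{"dx":-0.16,"dy":0.27,"dz":0,"rx":0,"ry":0,"rz":-0.044},{"dx":-0.15,"dy":0.27,"dz":0,"rx":0,"ry":0,"rz":-0.044},{"dx":-0.14,"dy":0.27,"dz":0,"rx":0,"ry":0,"rz":-0.044},{"dx":-0.13,"dy":0.27,"dz":0,"rx":0,"ry":0,"rz":-0.044},{"dx":-0.12,"dy":0.28,"dz":0,"rx":0,"ry":0,"rz":-0.044},{"dx":-0.11,"dy":0.28,"dz":0,"rx":0,"ry":0,"rz":-0.044},{"dx":-0.1,"dy":0.28,"dz":0,"rx":0,"ry":0,"rz":-0.044}])

```text
t: 9.3
tcp_pos: [0.4514, -0.0266, 0.0122]
tool_rot: [0.743, 0.669, -0.0, -0.0]
force: [-0.3, -2.1, -0.2]
finger_gap: 1.0
gripper_force: 1.1
```

```bash
python3 - <<'E'
from h import *
T,a,c=look('s6.png')
im=cv2.imread('pics/s6.png');cv2.imwrite('pics/s6c.png',cv2.resize(im[120:230,270:400],None,fx=5,fy=5,interpolation=cv2.INTER_CUBIC))
E
```

```text
t 9.3 tcp [ 0.4514 -0.0266  0.0122] head 84.0 flap [0.4506 0.1319] area 122 gap 0.0056 lat 0.0173 F [-0.3 -2.1 -0.2]
c [0.4463 0.0911] in bay frame -0.0809 0.0217 -3.5
```

View pics/s6c.png

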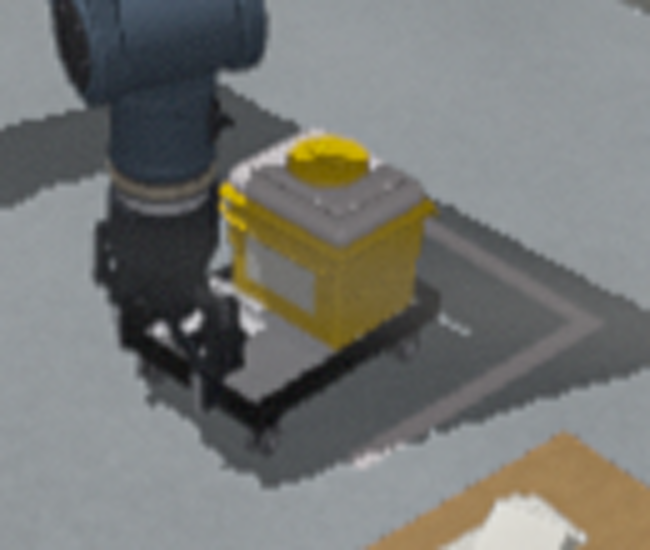

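```bash
python3 - <<'E'
from h import *
f=lambda p:((p[0]+.5)/5-.5+270,(p[1]+.5)/5-.5+120)
b=np.radians(87.5);B=lambda P:np.array([(P-[.4715,.171])@[np.cos(b),np.sin(b)],(P-[.4715,.171])@[-np.sin(b),np.cos(b)]])
for A,C,z in(((258,430),(438,313),.03),((255,406),(438,290),.054),((258,430),(122,345),.03)):
    p,q=[w('scene',*f(x),z=z)[:2] for x in(A,C)];d=q-p;print(B(p).round(4),B(q).round(4),np.linalg.norm(d).round(4),np.degrees(np.arctan2(d[1],d[0])).round(1))
for p in((605,322),(572,322),(365,465)): print(p,B(w('scene',*f(p))[:2]).round(4))
print('flap',B(np.array([.4506,.1319])))
E
```

```text
[-0.1731 -0.0569] [ 0.0238 -0.0431] 0.1974 91.5
[-0.1764 -0.057 ] [ 0.0204 -0.0441] 0.1972 91.2
[-0.1731 -0.0569] [-0.1849  0.0838] 0.1411 -177.7
(605, 322) [ 0.1458 -0.111 ]
(572, 322) [ 0.126  -0.0939]
(365, 465) [-0.1169 -0.1102]
flap [-0.03997443  0.01917459]
```

Emit:
move_arm(targets=[{"dx":0.02,"dy":0.16,"dz":0,"rx":0,"ry":0,"rz":0},{"dx":0.02,"dy":0.16,"dz":0,"rx":0,"ry":0,"rz":0},{"dx":0.02,"dy":0.16,"dz":0,"rx":0,"ry":0,"rz":0},{"dx":0.02,"dy":0.16,"dz":0,"rx":0,"ry":0,"rz":0},{"dx":0.03,"dy":0.16,"dz":0,"rx":0,"ry":0,"rz":0},{"dx":0.03,"dy":0.16,"dz":0,"rx":0,"ry":0,"rz":0},{"dx":0.04,"dy":0.16,"dz":0,"rx":0,"ry":0,"rz":0},{"dx":0.04,"dy":0.16,"dz":0,"rx":0,"ry":0,"rz":0},{"dx":0.04,"dy":0.16,"dz":0,"rx":0,"ry":0,"rz":0},{"dx":0.04,"dy":0.16,"dz":0,"rx":0,"ry":0,"rz":0}])

```text
t: 10.6
tcp_pos: [0.4592, 0.0131, 0.0122]
tool_rot: [0.743, 0.67, -0.0, -0.0]
force: [-1.9, -2.5, -0.8]
finger_gap: 1.0
gripper_force: 1.0
```

```bash
python3 - <<'E'
from h import *
T,a,c=look('s7.png');snap('top','t7.png')
b=np.radians(87.5);d=T-[.4715,.171];print('tcp bay',d@[np.cos(b),np.sin(b)],d@[-np.sin(b),np.cos(b)])
E
```

```text
t 10.6 tcp [0.4592 0.0131 0.0122] head 84.1 flap [0.4546 0.1733] area 117 gap 0.0068 lat 0.0211 F [-1.9 -2.5 -0.8]
c [0.4503 0.1325] in bay frame -0.0394 0.0195 -3.4
tcp bay -0.15824304416304721 0.005396419934755328
```

Emit:
move_arm(targets=[{"dx":-0.02,"dy":-0.5,"dz":0,"rx":0,"ry":0,"rz":0},{"dx":-0.02,"dy":-0.5,"dz":0,"rx":0,"ry":0,"rz":0},{"dx":0,"dy":0,"dz":1,"rx":0,"ry":0,"rz":0},{"dx":0,"dy":0,"dz":1,"rx":0,"ry":0,"rz":0.325},{"dx":0,"dy":0,"dz":1,"rx":0,"ry":0,"rz":0.325},{"dx":0,"dy":0,"dz":1,"rx":0,"ry":0,"rz":0.325},{"dx":0,"dy":0,"dz":1,"rx":0,"ry":0,"rz":0.325},{"dx":0,"dy":0,"dz":0,"rx":0,"ry":0,"rz":0.325},{"dx":0,"dy":0,"dz":0,"rx":0,"ry":0,"rz":0.325},{"dx":0,"dy":0,"dz":0,"rx":0,"ry":0,"rz":0.325}])

```text
t: 11.95
tcp_pos: [0.4581, -0.0132, 0.1373]
tool_rot: [0.237, 0.972, 0.0, 0.0]
force: [0.2, 0.1, 0.2]
finger_gap: 0.996
gripper_force: 0.0
```

```bash
python3 - <<'E'
from h import *
tool();im=snap('scene','s8.png');im2=snap('top','t8.png')
q,st=flap(im,'scene',px('scene',[.4546,.1733,.1635]));F=w('scene',*q,z=.1635)[:2];print('flap',F,st)
r=lambda i,k:cv2.resize(i,None,fx=k,fy=k,interpolation=cv2.INTER_CUBIC)
A=r(im[115:215,270:390],5);B=r(im2[170:270,220:340],2)
B=np.vstack([B,np.zeros((300,240,3),np.uint8)])
cv2.imwrite('pics/m8.png',cv2.cvtColor(np.hstack([A[:,:560],B]),cv2.COLOR_RGB2BGR)[:500])
E
```

```text
t 11.95 tcp [ 0.4581 -0.0132  0.1373] head 152.6 tail-ctr est [ 0.4483 -0.0081] c est [0.3596 0.038 ] F [0.2 0.1 0.2]
flap [0.45414632 0.17256316] [336 144  16   9 115]
```

View pics/m8.png

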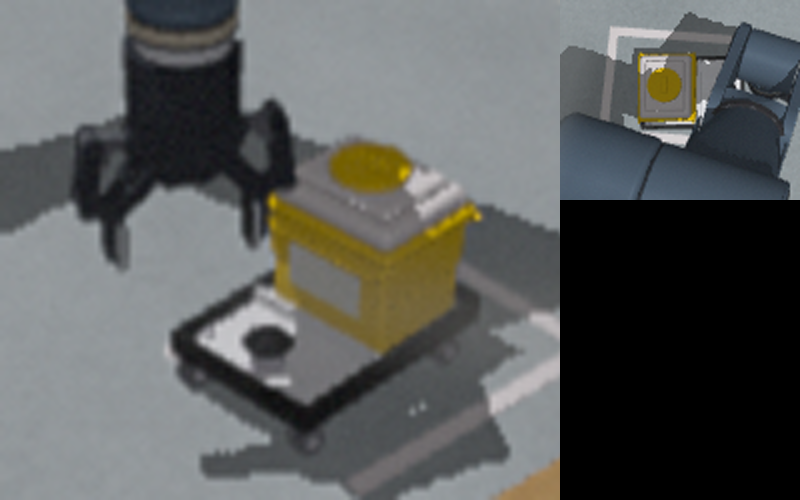

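```bash
python3 - <<'E'
from h import *
f=lambda p:((p[0]+.5)/5-.5+270,(p[1]+.5)/5-.5+115)
b=np.radians(87.5);B=lambda P:np.array([(P-[.4715,.171])@[np.cos(b),np.sin(b)],(P-[.4715,.171])@[-np.sin(b),np.cos(b)]])
for A,C,z in(((303,433),(480,310),.03),((303,408),(480,290),.054),((303,433),(175,352),.03),((303,408),(170,332),.054)):
    p,q=[w('scene',*f(x),z=z)[:2] for x in(A,C)];d=q-p;print(B(p).round(4),B(q).round(4),np.linalg.norm(d).round(4),np.degrees(np.arctan2(d[1],d[0])).round(1))
print('button',B(w('scene',*f((270,341)),z=.064)[:2]),'flap',B(np.array([.4541,.1726])))
im=cv2.cvtColor(cv2.imread('pics/t8.png'),cv2.COLOR_BGR2RGB)
q,st=flap(im,'top',px('top',[.4541,.1726,.1635]));print('top flap',B(w('top',*q,z=.1635)[:2]),st)
E
```

```text
[-0.1323 -0.0597] [ 0.075 -0.039] 0.2083 93.2
[-0.1334 -0.0601] [ 0.0685 -0.0424] 0.2027 92.5
[-0.1323 -0.0597] [-0.1406  0.075 ] 0.135 -179.0
[-0.1334 -0.0601] [-0.1475  0.0719] 0.1327 -176.4
button [-0.10719606  0.00480314] flap [0.0008395  0.01745323]
top flap [0.00140268 0.01671352] [264 204  17  17 225]
```

Emit:
move_arm(targets=[{"dx":0.63,"dy":0.68,"dz":0,"rx":0,"ry":0,"rz":0.335},{"dx":0.63,"dy":0.68,"dz":0,"rx":0,"ry":0,"rz":0.335},{"dx":0.63,"dy":0.68,"dz":0,"rx":0,"ry":0,"rz":0.335},{"dx":0,"dy":0,"dz":0,"rx":0,"ry":0,"rz":0},{"dx":0,"dy":0,"dz":-0.63,"rx":0,"ry":0,"rz":0},{"dx":0,"dy":0,"dz":-0.63,"rx":0,"ry":0,"rz":0},{"dx":0,"dy":0,"dz":-0.63,"rx":0,"ry":0,"rz":0},{"dx":0,"dy":0,"dz":-0.63,"rx":0,"ry":0,"rz":0},{"dx":0,"dy":0,"dz":-0.63,"rx":0,"ry":0,"rz":0},{"dx":0,"dy":0,"dz":-0.63,"rx":0,"ry":0,"rz":0}], claw=53)

```text
t: 13.3
tcp_pos: [0.5048, 0.038, 0.0421]
tool_rot: [-0.02, 1.0, -0.0, -0.0]
force: [-0.3, -1.3, -0.5]
finger_gap: 0.53
gripper_force: 0.0
```

Emit:
move_arm(targets=[{"dx":0,"dy":0,"dz":0,"rx":0,"ry":0,"rz":0},{"dx":0,"dy":0,"dz":0,"rx":0,"ry":0,"rz":0},{"dx":0,"dy":0,"dz":0,"rx":0,"ry":0,"rz":0},{"dx":0,"dy":0,"dz":0,"rx":0,"ry":0,"rz":0},{"dx":0,"dy":0,"dz":0,"rx":0,"ry":0,"rz":0},{"dx":0,"dy":0,"dz":0,"rx":0,"ry":0,"rz":0},{"dx":0,"dy":0,"dz":0,"rx":0,"ry":0,"rz":0},{"dx":0,"dy":0,"dz":0,"rx":0,"ry":0,"rz":0},{"dx":0,"dy":0,"dz":0,"rx":0,"ry":0,"rz":0},{"dx":0,"dy":0,"dz":0,"rx":0,"ry":0,"rz":0}], claw=0, newtons=25)

```text
t: 14.55
tcp_pos: [0.5054, 0.0389, 0.0427]
tool_rot: [-0.022, 1.0, -0.0, -0.0]
force: [-0.3, -0.4, -0.1]
finger_gap: -0.004
gripper_force: 0.0
```

```bash
cat >> h.py <<'E'
def B(P):
    b=np.radians(87.5);d=np.array(P)[:2]-[.4715,.171];return np.array([d@[np.cos(b),np.sin(b)],d@[-np.sin(b),np.cos(b)]])
def both(guess):
    tool()
    for n in('scene','top'):
        im=cams.snapshot(n);q,st=flap(im,n,px(n,[*guess,.1635]));F=w(n,*q,z=.1635)[:2];print(n,'flap',F.round(4),'bay',B(F).round(4),st[4])
E
python3 - <<'E'
from h import *
both((.4541,.1726))
E
```

```text
t 14.55 tcp [0.5054 0.0389 0.0427] head 182.5 tail-ctr est [0.4945 0.0384] c est [0.3946 0.034 ] F [-0.3 -0.4 -0.1]
scene flap [0.4565 0.1759] bay [0.0042 0.0152] 104
top flap [0.5241 0.5237] bay [ 0.3546 -0.0372] 200
```

Emit:
move_arm(targets=[{"dx":0,"dy":0,"dz":1,"rx":0,"ry":0,"rz":0},{"dx":0,"dy":0,"dz":1,"rx":0,"ry":0,"rz":0},{"dx":0,"dy":0,"dz":1,"rx":0,"ry":0,"rz":0},{"dx":0,"dy":-1,"dz":1,"rx":0,"ry":0,"rz":0},{"dx":0,"dy":-1,"dz":0,"rx":0,"ry":0,"rz":0},{"dx":0,"dy":-1,"dz":0,"rx":0,"ry":0,"rz":0},{"dx":0,"dy":-1,"dz":0,"rx":0,"ry":0,"rz":0},{"dx":0,"dy":-1,"dz":0,"rx":0,"ry":0,"rz":0},{"dx":0,"dy":-1,"dz":0,"rx":0,"ry":0,"rz":0},{"dx":0,"dy":-1,"dz":0,"rx":0,"ry":0,"rz":0}])

```text
t: 15.9
tcp_pos: [0.5053, -0.1369, 0.1427]
tool_rot: [-0.022, 1.0, 0.0, -0.0]
force: [0.6, -0.3, -0.8]
finger_gap: -0.002
gripper_force: 0.0
```

```bash
cat >> h.py <<'E'
def button(n,guess,z=.064,r=14):
    """centroid of dark pixels ringed by the light deck, near the guess; also deck outline"""
    im=cams.snapshot(n);g=cv2.cvtColor(im,cv2.COLOR_RGB2GRAY);u,v=map(int,px(n,[*guess,z]))
    m=(g<45).astype(np.uint8);k,l,st,c=cv2.connectedComponentsWithStats(m,connectivity=4)
    for i in range(1,k):
        if st[i,4]>15 and np.hypot(*(c[i]-[u,v]))<25:
            print(n,'dark',c[i].round(1),st[i].tolist(),'bay',B(w(n,*c[i],z=z)).round(4))
            if st[i,4]>250:
                ct=max(cv2.findContours((l==i).astype(np.uint8),0,2)[0],key=cv2.contourArea);R=cv2.minAreaRect(ct);print('  rect',[B(w(n,*p,z=.054)).round(3).tolist() for p in cv2.boxPoints(R)])
    return im
E
python3 - <<'E'
from h import *
both((.455,.175))
im=button('top',(.467,.065));cv2.imwrite('pics/t9.png',im[...,::-1]);im=button('scene',(.467,.065));cv2.imwrite('pics/s9.png',im[...,::-1])
E
```

```text
t 15.9 tcp [ 0.5053 -0.1369  0.1427] head 182.5 tail-ctr est [ 0.4943 -0.1374] c est [ 0.3944 -0.1417] F [ 0.6 -0.3 -0.8]
scene flap [0.4544 0.1727] bay [0.0009 0.0172] 116
top flap [0.5241 0.5237] bay [ 0.3546 -0.0372] 200
top dark [302.2 199.9] [288, 198, 24, 14, 57] bay [-0.099  -0.0503]
scene dark [326.3 191.6] [305, 179, 46, 23, 219] bay [-0.1351 -0.0408]
scene dark [323.4 183. ] [320, 181, 8, 5, 31] bay [-0.1085  0.0043]
```

Emit:
move_arm(targets=[{"dx":-0.5,"dy":1,"dz":1,"rx":0,"ry":0,"rz":-0.3},{"dx":-0.5,"dy":1,"dz":1,"rx":0,"ry":0,"rz":-0.3},{"dx":-0.5,"dy":1,"dz":1,"rx":0,"ry":0,"rz":-0.3},{"dx":-0.5,"dy":1,"dz":1,"rx":0,"ry":0,"rz":-0.3},{"dx":-0.5,"dy":1,"dz":0,"rx":0,"ry":0,"rz":-0.3},{"dx":-0.5,"dy":1,"dz":0,"rx":0,"ry":0,"rz":-0.3},{"dx":-0.5,"dy":1,"dz":0,"rx":0,"ry":0,"rz":-0.3},{"dx":-0.5,"dy":1,"dz":0,"rx":0,"ry":0,"rz":-0.3},{"dx":-0.5,"dy":1,"dz":0,"rx":0,"ry":0,"rz":-0.3},{"dx":-0.5,"dy":1,"dz":0,"rx":0,"ry":0,"rz":-0.3}], claw=75)

```text
t: 17.35
tcp_pos: [0.3788, 0.1155, 0.2426]
tool_rot: [0.693, 0.721, -0.0, -0.0]
force: [0.5, 0.2, -0.4]
finger_gap: 0.753
gripper_force: 0.0
```

Emit:
move_arm(targets=[{"dx":-0.52,"dy":0.8,"dz":0,"rx":0,"ry":0,"rz":0},{"dx":-0.52,"dy":0.8,"dz":0,"rx":0,"ry":0,"rz":0},{"dx":-0.52,"dy":0.8,"dz":0,"rx":0,"ry":0,"rz":0},{"dx":-0.52,"dy":0.8,"dz":0,"rx":0,"ry":0,"rz":0},{"dx":0,"dy":0,"dz":-0.5,"rx":0,"ry":0,"rz":0},{"dx":0,"dy":0,"dz":-0.5,"rx":0,"ry":0,"rz":0},{"dx":0,"dy":0,"dz":-0.5,"rx":0,"ry":0,"rz":0},{"dx":0,"dy":0,"dz":-0.5,"rx":0,"ry":0,"rz":0},{"dx":0,"dy":0,"dz":0,"rx":0,"ry":0,"rz":0},{"dx":0,"dy":0,"dz":0,"rx":0,"ry":0,"rz":0}])

```text
t: 18.6
tcp_pos: [0.3282, 0.1942, 0.193]
tool_rot: [0.691, 0.723, 0.0, 0.0]
force: [-0.0, 0.1, 0.1]
finger_gap: 0.753
gripper_force: 0.0
```

```bash
python3 - <<'E'
from h import *
both((.4545,.1727));print(sensors.sense()['q'].round(2),sensors.sense()['finger_gap'])
im=button('scene',(.467,.065))
E
```

```text
t 18.6 tcp [0.3282 0.1942 0.193 ] head 92.6 tail-ctr est [0.3277 0.2052] c est [0.3232 0.3051] F [-0.   0.1  0.1]
scene flap [0.4535 0.1751] bay [0.0033 0.0181] 117
top flap [0.4547 0.1732] bay [0.0015 0.0169] 226
[0.24 0.22 2.02 0.   0.9  0.19] 0.7506790968454284
scene dark [325.4 191.6] [305, 179, 45, 23, 193] bay [-0.1371 -0.0384]
```

Emit:
move_arm(targets=[{"dx":0,"dy":0,"dz":-0.9,"rx":0,"ry":0,"rz":0},{"dx":0,"dy":0,"dz":-0.9,"rx":0,"ry":0,"rz":0},{"dx":0,"dy":0,"dz":-0.9,"rx":0,"ry":0,"rz":0},{"dx":0,"dy":0,"dz":-0.9,"rx":0,"ry":0,"rz":0},{"dx":0,"dy":0,"dz":-0.9,"rx":0,"ry":0,"rz":0},{"dx":0,"dy":0,"dz":-0.9,"rx":0,"ry":0,"rz":0},{"dx":0,"dy":0,"dz":-0.9,"rx":0,"ry":0,"rz":0},{"dx":0,"dy":0,"dz":-0.6,"rx":0,"ry":0,"rz":0},{"dx":0,"dy":0,"dz":0,"rx":0,"ry":0,"rz":0},{"dx":0,"dy":0,"dz":0,"rx":0,"ry":0,"rz":0}])

```text
t: 20.0
tcp_pos: [0.3289, 0.194, 0.0206]
tool_rot: [0.691, 0.722, 0.0, 0.0]
force: [0.5, 1.1, -0.6]
finger_gap: 0.742
gripper_force: 0.0
```

```bash
python3 - <<'E'
from h import *
both((.4545,.1727))
E
```

```text
t 20.0 tcp [0.3289 0.194  0.0206] head 92.5 tail-ctr est [0.3285 0.205 ] c est [0.3241 0.3049] F [ 0.5  1.1 -0.6]
scene flap [0.4709 0.169 ] bay [-0.002   0.0005] 122
top flap [0.4727 0.1666] bay [-0.0044 -0.0014] 225
```

```bash
python3 - <<'E'
from h import *
for n in('scene','top'):
    im=button(n,(.474,.06));cv2.imwrite('pics/%s10.png'%n,im[...,::-1])
g=cv2.cvtColor(cv2.imread('pics/scene10.png'),cv2.COLOR_BGR2GRAY);u,v=map(int,px('scene',[.474,.06,.064]))
b=g[v-12:v+13,u-18:u+19];k,l,st,c=cv2.connectedComponentsWithStats((b<70).astype(np.uint8),connectivity=4)
for i in range(1,k):
    if st[i,4]>12:print(c[i]+[u-18,v-12],st[i],B(w('scene',*(c[i]+[u-18,v-12]),z=.064)))
E
```

```text
scene dark [328.4 193.8] [306, 181, 49, 24, 210] bay [-0.1378 -0.0551]
scene dark [324.5 185.3] [321, 183, 8, 5, 28] bay [-0.1147 -0.0087]
top dark [304.7 211.4] [300, 208, 10, 8, 58] bay [-0.1122 -0.0063]
[314.48854962 187.77099237] [  0   3  20  22 131] [-0.15218607  0.00400365]
[324.24444444 185.55555556] [13 11  9  6 45] [-0.11657863 -0.00921283]
[340.85714286 194.71428571] [30 20  7  5 21] [-0.10773608 -0.08753591]
```

Emit:
move_arm(targets=[{"dx":0,"dy":0,"dz":0,"rx":0,"ry":0,"rz":0},{"dx":0,"dy":0,"dz":0,"rx":0,"ry":0,"rz":0},{"dx":0,"dy":0,"dz":0,"rx":0,"ry":0,"rz":0},{"dx":0,"dy":0,"dz":1,"rx":0,"ry":0,"rz":0},{"dx":0,"dy":0,"dz":1,"rx":0,"ry":0,"rz":0},{"dx":0,"dy":0,"dz":1,"rx":0,"ry":0,"rz":0},{"dx":0,"dy":0,"dz":1,"rx":0,"ry":0,"rz":0},{"dx":0,"dy":0,"dz":1,"rx":0,"ry":0,"rz":0},{"dx":0,"dy":0,"dz":1,"rx":0,"ry":0,"rz":0},{"dx":0,"dy":0,"dz":1,"rx":0,"ry":0,"rz":0}], claw=30)

```text
t: 21.45
tcp_pos: [0.3279, 0.1937, 0.196]
tool_rot: [0.691, 0.722, -0.0, -0.0]
force: [-0.7, -0.6, -0.3]
finger_gap: 0.299
gripper_force: 0.0
```

Emit:
move_arm(targets=[{"dx":0,"dy":0,"dz":0.9,"rx":0,"ry":0,"rz":0},{"dx":0,"dy":0,"dz":0.9,"rx":0,"ry":0,"rz":0},{"dx":0.72,"dy":-1,"dz":0,"rx":0,"ry":0,"rz":0},{"dx":0.72,"dy":-1,"dz":0,"rx":0,"ry":0,"rz":0},{"dx":0.72,"dy":-1,"dz":0,"rx":0,"ry":0,"rz":0},{"dx":0.72,"dy":-1,"dz":0,"rx":0,"ry":0,"rz":0},{"dx":0.72,"dy":-1,"dz":0,"rx":0,"ry":0,"rz":0},{"dx":0.72,"dy":-1,"dz":0,"rx":0,"ry":0,"rz":0},{"dx":0.72,"dy":-1,"dz":0,"rx":0,"ry":0,"rz":-0.03},{"dx":0.72,"dy":-1,"dz":0,"rx":0,"ry":0,"rz":-0.04}], claw=100)

```text
t: 22.7
tcp_pos: [0.4724, -0.0069, 0.2399]
tool_rot: [0.705, 0.709, -0.0, -0.001]
force: [0.3, 0.7, 0.9]
finger_gap: 1.0
gripper_force: 0.0
```

```bash
python3 - <<'E'
from h import *
both((.472,.168))
button('scene',(.474,.06));button('top',(.474,.06))
E
```

```text
t 22.7 tcp [ 0.4724 -0.0069  0.2399] head 90.4 tail-ctr est [0.4723 0.0041] c est [0.4717 0.1041] F [0.3 0.7 0.9]
scene flap [0.4713 0.1672] bay [-0.0038  0.0001] 122
top flap [0.4722 0.1664] bay [-0.0045 -0.0009] 220
scene dark [328.6 193.5] [306, 180, 48, 24, 224] bay [-0.1358 -0.0538]
scene dark [324.3 185.2] [321, 183, 8, 5, 32] bay [-0.1149 -0.0079]
top dark [320.2 209.3] [311, 200, 19, 19, 84] bay [-0.171 -0.019]
top dark [304.6 211.8] [300, 208, 10, 9, 70] bay [-0.1118 -0.0048]
top dark [294.3 227. ] [291, 225, 8, 5, 23] bay [-0.0771  0.0566]
```

Emit:
move_arm(targets=[{"dx":0,"dy":-0.25,"dz":-0.5,"rx":0,"ry":0,"rz":0},{"dx":0,"dy":0,"dz":-1,"rx":0,"ry":0,"rz":0},{"dx":0,"dy":0,"dz":-1,"rx":0,"ry":0,"rz":0},{"dx":0,"dy":0,"dz":-1,"rx":0,"ry":0,"rz":0},{"dx":0,"dy":0,"dz":-1,"rx":0,"ry":0,"rz":0},{"dx":0,"dy":0,"dz":-1,"rx":0,"ry":0,"rz":0},{"dx":0,"dy":0,"dz":-1,"rx":0,"ry":0,"rz":0},{"dx":0,"dy":0,"dz":-1,"rx":0,"ry":0,"rz":0},{"dx":0,"dy":0,"dz":-1,"rx":0,"ry":0,"rz":0},{"dx":0,"dy":0,"dz":-0.6,"rx":0,"ry":0,"rz":0}])

```text
t: 24.15
tcp_pos: [0.4709, -0.0116, 0.0114]
tool_rot: [0.704, 0.71, -0.001, -0.001]
force: [-0.3, 0.3, 0.1]
finger_gap: 1.0
gripper_force: 0.0
```

```bash
python3 - <<'E'
from h import *
T,a,c=look(); print(B(T))
E
```

```text
t 24.15 tcp [ 0.4709 -0.0116  0.0114] head 90.5 flap [0.4718 0.167 ] area 121 gap 0.0266 lat -0.0023 F [-0.3  0.3  0.1]
c [0.4722 0.126 ] in bay frame -0.0449 -0.0026 3.0
[-0.18245435 -0.00740039]
```

```bash
python3 - <<'E'
from h import *
plan(0,np.radians(90.4),.025,0,3);plan(0,np.radians(90.4),.028,-2,7,1.3)
E
```

```text
dx -0.00 dy 0.33 rz 0.000 | dx -0.00 dy 0.33 rz 0.000 | dx -0.00 dy 0.33 rz 0.000 | 
dx -0.02 dy 0.16 rz -0.012 | dx -0.02 dy 0.16 rz -0.012 | dx -0.02 dy 0.16 rz -0.012 | dx -0.02 dy 0.16 rz -0.012 | dx -0.02 dy 0.16 rz -0.012 | dx -0.02 dy 0.16 rz -0.012 | dx -0.02 dy 0.16 rz -0.012 |
```

Emit:
move_arm(targets=[{"dx":0,"dy":0.33,"dz":0,"rx":0,"ry":0,"rz":0},{"dx":0,"dy":0.33,"dz":0,"rx":0,"ry":0,"rz":0},{"dx":0,"dy":0.33,"dz":0,"rx":0,"ry":0,"rz":0},{"dx":-0.02,"dy":0.16,"dz":0,"rx":0,"ry":0,"rz":-0.012},{"dx":-0.02,"dy":0.16,"dz":0,"rx":0,"ry":0,"rz":-0.012},{"dx":-0.02,"dy":0.16,"dz":0,"rx":0,"ry":0,"rz":-0.012},{"dx":-0.02,"dy":0.16,"dz":0,"rx":0,"ry":0,"rz":-0.012},{"dx":-0.02,"dy":0.16,"dz":0,"rx":0,"ry":0,"rz":-0.012},{"dx":-0.02,"dy":0.16,"dz":0,"rx":0,"ry":0,"rz":-0.012},{"dx":-0.02,"dy":0.16,"dz":0,"rx":0,"ry":0,"rz":-0.012}])

```text
t: 25.45
tcp_pos: [0.4693, 0.0405, 0.0127]
tool_rot: [0.72, 0.694, 0.0, 0.0]
force: [0.1, -2.3, 1.6]
finger_gap: 1.003
gripper_force: 1.2
```

```bash
python3 - <<'E'
from h import *
T,a,c=look('s11.png'); print(B(T)); both((.472,.195)); button('top',(.474,.09))
E
```

```text
t 25.45 tcp [0.4693 0.0405 0.0127] head 87.8 flap [0.4739 0.1936] area 116 gap 0.0011 lat 0.0012 F [ 0.1 -2.3  1.6]
c [0.4723 0.1526] in bay frame -0.0183 -0.0017 0.3
[-0.13044526 -0.00348433]
t 25.5 tcp [0.4689 0.0411 0.0127] head 87.8 tail-ctr est [0.4693 0.052 ] c est [0.4731 0.152 ] F [ 0.8  0.1 -0.4]
scene flap [0.4746 0.1943] bay [ 0.0234 -0.0021] 117
top flap [0.5241 0.5236] bay [ 0.3546 -0.0372] 201
top dark [293.2 189.6] [291, 187, 5, 5, 17] bay [-0.0605 -0.0881]
```

Emit:
move_arm(targets=[{"dx":0,"dy":0.14,"dz":0,"rx":0,"ry":0,"rz":0},{"dx":0,"dy":0.14,"dz":0,"rx":0,"ry":0,"rz":0},{"dx":0.01,"dy":0.14,"dz":0,"rx":0,"ry":0,"rz":0},{"dx":0,"dy":0.14,"dz":0,"rx":0,"ry":0,"rz":0},{"dx":0.01,"dy":0.12,"dz":0,"rx":0,"ry":0,"rz":0},{"dx":0,"dy":0.1,"dz":0,"rx":0,"ry":0,"rz":0},{"dx":0,"dy":0.08,"dz":0,"rx":0,"ry":0,"rz":0},{"dx":0,"dy":0.05,"dz":0,"rx":0,"ry":0,"rz":0},{"dx":0,"dy":0,"dz":0,"rx":0,"ry":0,"rz":0},{"dx":0,"dy":0,"dz":0,"rx":0,"ry":0,"rz":0}])

```text
t: 26.9
tcp_pos: [0.4694, 0.0632, 0.0128]
tool_rot: [0.72, 0.694, 0.0, -0.0]
force: [0.9, -0.1, -0.8]
finger_gap: 1.001
gripper_force: 0.2
```

Emit:
move_arm(targets=[{"dx":0,"dy":-0.3,"dz":0,"rx":0,"ry":0,"rz":0},{"dx":0,"dy":-0.7,"dz":0,"rx":0,"ry":0,"rz":0},{"dx":0,"dy":-1,"dz":0.5,"rx":0,"ry":0,"rz":0},{"dx":0,"dy":-1,"dz":1,"rx":0,"ry":0,"rz":0},{"dx":0,"dy":-1,"dz":1,"rx":0,"ry":0,"rz":0},{"dx":0,"dy":-1,"dz":1,"rx":0,"ry":0,"rz":0},{"dx":0,"dy":-1,"dz":1,"rx":0,"ry":0,"rz":0},{"dx":0,"dy":-1,"dz":0,"rx":0,"ry":0,"rz":0},{"dx":0,"dy":-1,"dz":0,"rx":0,"ry":0,"rz":0},{"dx":0,"dy":-1,"dz":0,"rx":0,"ry":0,"rz":0}], claw=100)

```text
t: 28.15
tcp_pos: [0.4689, -0.1628, 0.1253]
tool_rot: [0.72, 0.694, -0.0, -0.0]
force: [-0.5, -0.9, 0.0]
finger_gap: 0.999
gripper_force: 0.0
```

```bash
python3 - <<'E'
from h import *
both((.475,.215)); button('top',(.474,.108));button('scene',(.474,.108))
snap('scene','s12.png');snap('top','t12.png')
E
```

```text
t 28.15 tcp [ 0.4689 -0.1628  0.1253] head 87.9 tail-ctr est [ 0.4693 -0.1519] c est [ 0.473  -0.0519] F [-0.5 -0.9  0. ]
scene flap [0.4754 0.2157] bay [ 0.0449 -0.002 ] 114
top flap [0.4761 0.216 ] bay [ 0.0451 -0.0026] 222
scene dark [335.2 189.5] [316, 179, 40, 20, 168] bay [-0.1024 -0.0525]
```

```bash
python3 - <<'E'
from h import *
g=cv2.cvtColor(cv2.imread('pics/t12.png'),cv2.COLOR_BGR2GRAY)
b=np.radians(87.5);W=lambda x,y,z:[.4715+x*np.cos(b)-y*np.sin(b),.171+x*np.sin(b)+y*np.cos(b),z]
u,v=map(int,px('top',W(-.062,-.002,.064)));p=g[v-8:v+9,u-8:u+9];print(np.sort(p.ravel())[::24])
for th in(60,75):
    k,l,st,c=cv2.connectedComponentsWithStats((p<th).astype(np.uint8),connectivity=4)
    for i in range(1,k):
        if st[i,4]>10:q=c[i]+[u-8,v-8];print(th,st[i],B(w('top',*q,z=.064)).round(4))
s=cv2.cvtColor(cv2.imread('pics/s12.png'),cv2.COLOR_BGR2GRAY)
cx,cy=.004,-.002
for nm,P in(('fr',(.085,-.058)),('rr',(-.07,-.058))):
    print(nm)
    for a in range(-120,121,20):
        A=np.radians(a);q=px('scene',W(cx+P[0]-.014*np.cos(A),cy+P[1]-.014*np.sin(A),.010))
        print(a,np.round(q,1),cv2.getRectSubPix(s,(3,3),q).mean().round(0), end=' | ')
    print()
u,v=map(int,px('scene',W(cx-.084,cy-.058,.012)));print(u,v);print(s[v-6:v+9,u-10:u+11])
E
```

```text
[57 74 78 81 82 85 86 88 89 90 92 94 97]
75 [ 0  0  5  5 13] [-0.0322 -0.0279]
75 [11  0  6  3 13] [-0.08   -0.0339]
fr
-120 [370.5 179.7] 72.0 | -100 [369.4 179.9] 70.0 | -80 [368.5 180.4] 69.0 | -60 [368. 181.] 69.0 | -40 [368.  181.8] 73.0 | -20 [368.3 182.5] 79.0 | 0 [369.1 183.1] 87.0 | 20 [370.1 183.6] 90.0 | 40 [371.4 183.9] 90.0 | 60 [372.6 183.8] 91.0 | 80 [373.7 183.6] 93.0 | 100 [374.5 183.1] 95.0 | 120 [375.  182.4] 95.0 | 
rr
-120 [342.3 195.7] 31.0 | -100 [341.1 195.9] 27.0 | -80 [340.2 196.5] 28.0 | -60 [339.6 197.2] 34.0 | -40 [339.5 198. ] 44.0 | -20 [339.8 198.8] 55.0 | 0 [340.5 199.5] 67.0 | 20 [341.6 200.1] 75.0 | 40 [342.8 200.3] 76.0 | 60 [344.1 200.3] 77.0 | 80 [345.3 200. ] 80.0 | 100 [346.3 199.5] 81.0 | 120 [346.8 198.8] 82.0 | 
340 199
[[ 80  73  56  38  25  20  21  23  24  30  57  39  25  25  26  22  27  29
   37  64  80]
 [ 85  85  81  66  41  28  22  18  19  25  28  25  19  24  24  29  39  50
   64  78  82]
 [ 84  82  85  82  76  58  41  27  19  25  23  22  23  23  35  51  63  80
   81  83  83]
 [ 82  84  85  85  84  81  65  43  26  22  26  23  25  30  6
[... 308 characters left out ...]
2  83  84  85  84  65  56  59  61  86  90  70  77  78  79  82
   82  81  81]
 [ 82  84  84  84  84  85  84  69  68  63  60  78  77  72  80  82  79  79
   83  85 109]
 [ 82  82  82  82  81  84  83  82  81  69  61  62  69  78  82  81  81  84
  108 115 146]
 [ 83  82  82  84  83  82  85  84  80  84  78  74  79  81  83  83  86 114
  148 153 159]
 [ 83  83  82  82  83  84  84  82  82  84  82  85  84  83  85 109 115 148
  154 161 177]
 [ 82  80  82  83  82  83  81  84  83  82  83  86  83  85  95 148 154 160
  167 178 189]
 [ 82  84  82  84  82  84  84  82  83  84  83  85  83  83  90 141 168 179
  189 190 190]
 [ 84  86  84  85  82  84  87  86  84  83  87  82  84  84  86 117 186 191
  190 190 190]]
```

Emit:
move_arm(targets=[{"dx":0.01,"dy":1,"dz":0,"rx":0,"ry":0,"rz":0},{"dx":0.01,"dy":1,"dz":0,"rx":0,"ry":0,"rz":0},{"dx":0.01,"dy":1,"dz":0,"rx":0,"ry":0,"rz":0},{"dx":0.01,"dy":1,"dz":0,"rx":0,"ry":0,"rz":0},{"dx":0.01,"dy":1,"dz":0,"rx":0,"ry":0,"rz":0},{"dx":0.01,"dy":1,"dz":0,"rx":0,"ry":0,"rz":0},{"dx":0.01,"dy":1,"dz":0,"rx":0,"ry":0,"rz":0},{"dx":0.01,"dy":1,"dz":0,"rx":0,"ry":0,"rz":0},{"dx":0.01,"dy":1,"dz":0,"rx":0,"ry":0,"rz":0},{"dx":0.01,"dy":1,"dz":0,"rx":0,"ry":0,"rz":0}], claw=0)

```text
t: 29.7
tcp_pos: [0.471, 0.0899, 0.1252]
tool_rot: [0.719, 0.694, -0.0, -0.0]
force: [-0.0, -0.4, -0.1]
finger_gap: 0.0
gripper_force: 0.0
```

Emit:
move_arm(targets=[{"dx":0,"dy":0.44,"dz":0,"rx":0,"ry":0,"rz":0},{"dx":0,"dy":0.44,"dz":0,"rx":0,"ry":0,"rz":0},{"dx":0,"dy":0,"dz":0,"rx":0,"ry":0,"rz":0},{"dx":0,"dy":0,"dz":-0.5,"rx":0,"ry":0,"rz":0},{"dx":0,"dy":0,"dz":-0.5,"rx":0,"ry":0,"rz":0},{"dx":0,"dy":0,"dz":-0.4,"rx":0,"ry":0,"rz":0},{"dx":0,"dy":0,"dz":-0.3,"rx":0,"ry":0,"rz":0},{"dx":0,"dy":0,"dz":-0.2,"rx":0,"ry":0,"rz":0},{"dx":0,"dy":0,"dz":0,"rx":0,"ry":0,"rz":0},{"dx":0,"dy":0,"dz":0,"rx":0,"ry":0,"rz":0}])

```text
t: 30.95
tcp_pos: [0.4722, 0.1101, 0.0779]
tool_rot: [0.72, 0.694, 0.0, 0.0]
force: [-0.5, -0.4, -0.4]
finger_gap: 0.003
gripper_force: 0.0
```

```bash
python3 - <<'E'
from h import *
both((.475,.215))
E
```

```text
t 30.95 tcp [0.4722 0.1101 0.0779] head 87.9 tail-ctr est [0.4726 0.1211] c est [0.4763 0.221 ] F [-0.5 -0.4 -0.4]
scene flap [0.4753 0.2156] bay [ 0.0447 -0.0018] 115
top flap [0.4794 0.2319] bay [ 0.0612 -0.0052] 83
```

Emit:
move_arm(targets=[{"dx":0,"dy":0,"dz":-0.08,"rx":0,"ry":0,"rz":0},{"dx":0,"dy":0,"dz":-0.08,"rx":0,"ry":0,"rz":0},{"dx":0,"dy":0,"dz":-0.06,"rx":0,"ry":0,"rz":0},{"dx":0,"dy":0,"dz":-0.06,"rx":0,"ry":0,"rz":0},{"dx":0,"dy":0,"dz":-0.06,"rx":0,"ry":0,"rz":0},{"dx":0,"dy":0,"dz":-0.06,"rx":0,"ry":0,"rz":0},{"dx":0,"dy":0,"dz":-0.06,"rx":0,"ry":0,"rz":0},{"dx":0,"dy":0,"dz":-0.06,"rx":0,"ry":0,"rz":0},{"dx":0,"dy":0,"dz":-0.06,"rx":0,"ry":0,"rz":0},{"dx":0,"dy":0,"dz":0,"rx":0,"ry":0,"rz":0}])

```text
t: 32.3
tcp_pos: [0.4719, 0.1101, 0.0631]
tool_rot: [0.72, 0.694, -0.0, -0.0]
force: [0.1, 0.7, 0.4]
finger_gap: 0.0
gripper_force: 0.0
```

Emit:
move_arm(targets=[{"dx":0,"dy":0,"dz":-0.04,"rx":0,"ry":0,"rz":0},{"dx":0,"dy":0,"dz":-0.04,"rx":0,"ry":0,"rz":0},{"dx":0,"dy":0,"dz":-0.04,"rx":0,"ry":0,"rz":0},{"dx":0,"dy":0,"dz":-0.04,"rx":0,"ry":0,"rz":0},{"dx":0,"dy":0,"dz":-0.04,"rx":0,"ry":0,"rz":0},{"dx":0,"dy":0,"dz":-0.04,"rx":0,"ry":0,"rz":0},{"dx":0,"dy":0,"dz":-0.04,"rx":0,"ry":0,"rz":0},{"dx":0,"dy":0,"dz":-0.04,"rx":0,"ry":0,"rz":0},{"dx":0,"dy":0,"dz":0,"rx":0,"ry":0,"rz":0},{"dx":0,"dy":0,"dz":0,"rx":0,"ry":0,"rz":0}])

```text
t: 33.55
tcp_pos: [0.472, 0.1101, 0.0552]
tool_rot: [0.72, 0.694, 0.0, 0.0]
force: [0.6, -0.0, -0.4]
finger_gap: 0.001
gripper_force: 0.0
```

```bash
python3 - <<'E'
from h import *
both((.475,.215))
g=cv2.cvtColor(snap('scene','s13.png'),cv2.COLOR_RGB2GRAY)
b=np.radians(87.5);W=lambda x,y,z:[.4715+x*np.cos(b)-y*np.sin(b),.171+x*np.sin(b)+y*np.cos(b),z]
for n in('scene','top'):print(n,'button px',np.round(px(n,W(-.062,-.0025,.064)),1),'tip px',np.round(px(n,sensors.sense()['tcp_pos']),1))
u,v=map(int,px('scene',W(-.062,-.0025,.064)));print(g[v-12:v+12,u-12:u+13])
E
```

```text
t 33.55 tcp [0.472  0.1101 0.0552] head 87.9 tail-ctr est [0.4724 0.1211] c est [0.4761 0.221 ] F [ 0.6 -0.  -0.4]
scene flap [0.4754 0.2153] bay [ 0.0444 -0.0019] 114
top flap [0.4798 0.2299] bay [ 0.0592 -0.0057] 98
scene button px [333.9 178.9] tip px [334.2 180.8]
top button px [291.7 211.5] tip px [291.5 211.6]
[[150 150 150 151 150 150 151 153 154  99  51  47  44  42  45  43  39  41
   42  45  43  45  53  77  95]
 [149 148 150 152 152 150 151 152 153 134  73  62  55  47  46  43  45  45
   45  49  62  60  86 107 110]
 [149 148 148 149 152 152 153 151 142 137  86  76  72  56  47  47  48  48
   53  70 103 101 107 111 112]
 [150 148 148 149 151 153 144 140 104  96  82  78  98  71  51  45  51  56
   83  98 127 131 114 110 111]
 [150 150 151 149 141 142 103  96  65  59  80  72 109  85  56  52  53  69
  109 103 104 117 110 108 110]
 [148 150 142 140 104  98  66  56  49  58  91  75 110  88  57  51  55  72
  114 114  97  99 101 106 110]
 [144 139 105  98  67  58  52  52  67  83  94  77 105  87  60  56  56  92
  133 125 105 101  97  97 101]
 [117 101  67  54  50  51  69  87 134 148 115  
[... 1038 characters left out ...]
95 135  88  75  74  74  77  81 107 116
  116 117 117 119 118 117 118]
 [ 40  38  38  40  41  70 109 175 189 154 102  95  99  99  96  92 103 114
  116 119 116 116 118 118 118]
 [ 55  39  36  38  35  37  47  89 149 138 117 101 100  99  98  96 104 113
  116 118 119 114 115 117 116]
 [ 77  54  39  34  34  34  30  40  66  90 132 127 107 106 111 110 114 120
  149 151 150 123 113 114 115]
 [ 78  75  62  48  36  33  34  32  35  47  79 140 118 147 152 152 150 155
  192 196 193 156 120 117 117]
 [ 74  82  80  73  48  36  29  32  34  29  33  68  97 177 192 197 196 193
  196 195 195 191 159 151 150]
 [ 87  84  83  83  70  61  41  33  34  33  28  34  44  91 155 181 195 196
  195 194 196 198 195 186 179]]
```

Emit:
move_arm(targets=[{"dx":0,"dy":0,"dz":-0.04,"rx":0,"ry":0,"rz":0},{"dx":0,"dy":0,"dz":-0.04,"rx":0,"ry":0,"rz":0},{"dx":0,"dy":0,"dz":-0.04,"rx":0,"ry":0,"rz":0},{"dx":0,"dy":0,"dz":-0.04,"rx":0,"ry":0,"rz":0},{"dx":0,"dy":0,"dz":-0.04,"rx":0,"ry":0,"rz":0},{"dx":0,"dy":0,"dz":-0.04,"rx":0,"ry":0,"rz":0},{"dx":0,"dy":0,"dz":-0.04,"rx":0,"ry":0,"rz":0},{"dx":0,"dy":0,"dz":-0.04,"rx":0,"ry":0,"rz":0},{"dx":0,"dy":0,"dz":0,"rx":0,"ry":0,"rz":0},{"dx":0,"dy":0,"dz":0,"rx":0,"ry":0,"rz":0}])

```text
t: 34.95
tcp_pos: [0.472, 0.1101, 0.0472]
tool_rot: [0.72, 0.694, 0.0, 0.0]
force: [-0.1, 0.2, 0.4]
finger_gap: -0.0
gripper_force: 0.0
```

Emit:
move_arm(targets=[{"dx":0,"dy":0,"dz":-0.04,"rx":0,"ry":0,"rz":0},{"dx":0,"dy":0,"dz":-0.04,"rx":0,"ry":0,"rz":0},{"dx":0,"dy":0,"dz":-0.04,"rx":0,"ry":0,"rz":0},{"dx":0,"dy":0,"dz":-0.04,"rx":0,"ry":0,"rz":0},{"dx":0,"dy":0,"dz":-0.04,"rx":0,"ry":0,"rz":0},{"dx":0,"dy":0,"dz":-0.04,"rx":0,"ry":0,"rz":0},{"dx":0,"dy":0,"dz":0,"rx":0,"ry":0,"rz":0},{"dx":0,"dy":0,"dz":0,"rx":0,"ry":0,"rz":0},{"dx":0,"dy":0,"dz":0,"rx":0,"ry":0,"rz":0},{"dx":0,"dy":0,"dz":0,"rx":0,"ry":0,"rz":0}])

```text
t: 36.2
tcp_pos: [0.4722, 0.11, 0.0416]
tool_rot: [0.72, 0.694, 0.0, 0.0]
force: [-1.3, 0.5, 6.2]
finger_gap: -0.001
gripper_force: 2.7
```

```bash
python3 - <<'E'
from h import *
both((.475,.215));print(manip.grasp_offset,[x for x in dir(manip) if x[0]!='_'])
g=cv2.cvtColor(snap('scene','s14.png'),cv2.COLOR_RGB2GRAY)
print(g[166:186,321:346])
E
```

```text
t 36.2 tcp [0.4722 0.11   0.0416] head 87.9 tail-ctr est [0.4726 0.121 ] c est [0.4763 0.221 ] F [-1.3  0.5  6.2]
scene flap [0.4754 0.2158] bay [ 0.045  -0.0019] 114
top flap [0.4883 0.2275] bay [ 0.0572 -0.0143] 71
0.0187 ['PlanningError', 'grasp_offset']
[[149 150 150 151 153 149  96  72  70  45  45  41  41  44  42  41  43  41
   51  97  65  45  44  46  39]
 [149 148 151 151 153 149 135 121 117  62  44  44  43  48  43  43  43  42
   45  61  51  47  45  41  46]
 [150 148 148 150 151 152 153 151 138  71  46  49  49  48  47  47  47  44
   47  46  50  48  46  50  63]
 [150 149 150 148 151 153 145 141 103  61  51  53  50  50  48  48  50  49
   48  49  55  49  57  76  97]
 [150 149 150 151 150 143 104  97  65  55  65  65  57  49  50  52  54  50
   50  50  58  61  85 108 111]
 [149 151 150 143 136 104  67  56  50  56  86  71  77  61  53  54  55  51
   59  64  79  80  99 106 111]
 [149 142 136 105  76  55  53  55  67  75  91  73 106  76  55  55  55  71
  113 108 102 100  93  98 101]
 [134 103  75  58  50  50  65  87 131 124  99  77 107  84  60  56  57  93
  162 155 133 117 105  95  96]
 [
[... 558 characters left out ...]
33  76  55  64 100  84  69  66  57  76
  110 124 123 119 117 116 116]
 [111 175 191 196 196 194 193 176  94  52  50  55  65  68  54  51  51  57
   94 114 115 116 118 116 116]
 [ 51  91 150 181 195 195 197 193 117  60  53  55  55  55  51  50  50  59
  103 116 117 119 119 120 119]
 [ 41  45  70 111 176 189 195 196 160  87  57  55  54  55  51  52  60  81
  113 118 117 119 119 118 118]
 [ 39  39  40  49  92 152 181 197 194 115  70  62  63  65  62  65  84 111
  116 117 116 117 117 117 117]
 [ 38  36  40  36  45  68 109 177 188 129  92  84  87  88  87  95 100 116
  116 115 117 118 118 119 116]
 [ 53  39  36  38  37  35  47  89 148 135 107  98  99 100  97  98 106 114
  117 116 115 117 117 116 116]]
```

Emit:
move_arm(targets=[{"dx":0,"dy":0,"dz":-0.03,"rx":0,"ry":0,"rz":0},{"dx":0,"dy":0,"dz":-0.03,"rx":0,"ry":0,"rz":0},{"dx":0,"dy":0,"dz":-0.03,"rx":0,"ry":0,"rz":0},{"dx":0,"dy":0,"dz":-0.03,"rx":0,"ry":0,"rz":0},{"dx":0,"dy":0,"dz":-0.03,"rx":0,"ry":0,"rz":0},{"dx":0,"dy":0,"dz":-0.03,"rx":0,"ry":0,"rz":0},{"dx":0,"dy":0,"dz":-0.03,"rx":0,"ry":0,"rz":0},{"dx":0,"dy":0,"dz":-0.03,"rx":0,"ry":0,"rz":0},{"dx":0,"dy":0,"dz":0,"rx":0,"ry":0,"rz":0},{"dx":0,"dy":0,"dz":0,"rx":0,"ry":0,"rz":0}])

```text
t: 37.6
tcp_pos: [0.4723, 0.11, 0.0357]
tool_rot: [0.72, 0.694, 0.0, 0.0]
force: [-1.2, -0.8, 7.5]
finger_gap: -0.001
gripper_force: 3.4
```

Emit:
move_arm(targets=[{"dx":0,"dy":0,"dz":-0.02,"rx":0,"ry":0,"rz":0},{"dx":0,"dy":0,"dz":-0.02,"rx":0,"ry":0,"rz":0},{"dx":0,"dy":0,"dz":-0.02,"rx":0,"ry":0,"rz":0},{"dx":0,"dy":0,"dz":-0.02,"rx":0,"ry":0,"rz":0},{"dx":0,"dy":0,"dz":-0.02,"rx":0,"ry":0,"rz":0},{"dx":0,"dy":0,"dz":-0.02,"rx":0,"ry":0,"rz":0},{"dx":0,"dy":0,"dz":-0.02,"rx":0,"ry":0,"rz":0},{"dx":0,"dy":0,"dz":0,"rx":0,"ry":0,"rz":0},{"dx":0,"dy":0,"dz":0,"rx":0,"ry":0,"rz":0},{"dx":0,"dy":0,"dz":0,"rx":0,"ry":0,"rz":0}])

```text
t: 38.85
tcp_pos: [0.4724, 0.11, 0.0339]
tool_rot: [0.72, 0.694, 0.001, 0.001]
force: [-4.0, -1.1, 22.4]
finger_gap: 0.002
gripper_force: 11.1
```

Emit:
move_arm(targets=[{"dx":0,"dy":0,"dz":0.1,"rx":0,"ry":0,"rz":0},{"dx":0,"dy":0,"dz":0.2,"rx":0,"ry":0,"rz":0},{"dx":0,"dy":0,"dz":0.6,"rx":0,"ry":0,"rz":0},{"dx":0,"dy":0,"dz":1,"rx":0,"ry":0,"rz":0},{"dx":0,"dy":0,"dz":1,"rx":0,"ry":0,"rz":0},{"dx":0,"dy":-1,"dz":1,"rx":0,"ry":0,"rz":0},{"dx":0,"dy":-1,"dz":1,"rx":0,"ry":0,"rz":0},{"dx":0,"dy":-1,"dz":0,"rx":0,"ry":0,"rz":0},{"dx":0,"dy":-1,"dz":0,"rx":0,"ry":0,"rz":0},{"dx":0,"dy":-1,"dz":0,"rx":0,"ry":0,"rz":0}])

```text
t: 40.1
tcp_pos: [0.4719, -0.0156, 0.1549]
tool_rot: [0.72, 0.694, 0.0, 0.0]
force: [-0.1, -0.3, -0.9]
finger_gap: -0.001
gripper_force: 0.0
```

Emit:
move_arm(targets=[{"dx":0,"dy":-1,"dz":0,"rx":0,"ry":0,"rz":0},{"dx":0,"dy":-1,"dz":0,"rx":0,"ry":0,"rz":0},{"dx":0,"dy":-1,"dz":0,"rx":0,"ry":0,"rz":0},{"dx":0,"dy":-1,"dz":0,"rx":0,"ry":0,"rz":0},{"dx":0,"dy":-1,"dz":0,"rx":0,"ry":0,"rz":0},{"dx":0,"dy":-1,"dz":0,"rx":0,"ry":0,"rz":0},{"dx":0,"dy":-1,"dz":0,"rx":0,"ry":0,"rz":0},{"dx":0,"dy":-1,"dz":0,"rx":0,"ry":0,"rz":0},{"dx":0,"dy":0,"dz":0,"rx":0,"ry":0,"rz":0},{"dx":0,"dy":0,"dz":0,"rx":0,"ry":0,"rz":0}])

```text
t: 41.35
tcp_pos: [0.4714, -0.214, 0.1543]
tool_rot: [0.72, 0.694, 0.0, -0.001]
force: [-0.3, -0.4, -0.5]
finger_gap: 0.003
gripper_force: 0.0
```

```bash
python3 - <<'E'
from h import *
both((.475,.215))
g=cv2.cvtColor(snap('scene','s15.png'),cv2.COLOR_RGB2GRAY)
gt=cv2.cvtColor(snap('top','t15.png'),cv2.COLOR_RGB2GRAY)
for n,G,r in(('scene',g,9),('top',gt,8)):
    u,v=map(int,px(n,[.4713,.109,.056]));p=G[v-r:v+r+1,u-r:u+r+1]
    for th in(45,60,75):
        k,l,st,c=cv2.connectedComponentsWithStats((p<th).astype(np.uint8),connectivity=4)
        for i in range(1,k):
            if 10<st[i,4]<120:print(n,th,st[i],B(w(n,*(c[i]+[u-r,v-r]),z=.055)).round(4))
E
```

```text
t 41.35 tcp [ 0.4714 -0.214   0.1543] head 87.9 tail-ctr est [ 0.4719 -0.203 ] c est [ 0.4756 -0.1031] F [-0.3 -0.4 -0.5]
scene flap [0.4753 0.2158] bay [ 0.0449 -0.0018] 114
top flap [0.4767 0.2159] bay [ 0.0451 -0.0032] 219
scene 45 [ 6 10  8  4 15] [-0.0706 -0.0082]
scene 45 [ 0 12 10  7 35] [-0.1042 -0.014 ]
scene 60 [ 0  0  7  4 12] [-0.0444  0.0575]
scene 60 [ 5  8 10  6 44] [-0.0668 -0.005 ]
scene 60 [ 0 11 11  8 45] [-0.1035 -0.0137]
scene 75 [ 0  0  8  5 20] [-0.0452  0.0571]
scene 75 [ 5  8 10  7 54] [-0.0678 -0.0068]
scene 75 [ 0 11 11  8 48] [-0.1034 -0.0132]
top 45 [ 5  5  8  8 33] [-0.0567 -0.0069]
top 60 [ 5  4  8  9 38] [-0.0572 -0.0069]
top 75 [ 4  2 13 15 89] [-0.0628 -0.0047]
```

```bash
python3 -c "
from station import order
print(order.sign_off())"
```

```text
the job is handed in; nothing more can be done
None
```

I handed the job in at about 41 s; sign-off returned no verdict. By the cameras the caddy stands about 5 mm off the bay's centre and 2° off square, nose to the closed end, its brake pressed to the stop and the bin in place. One nudge wasn't nose-first: in the bay, lowering the gripper beside the caddy pushed it about 18 mm sideways, and a last 49 mm nose-first push brought the castors back in line (only the rear right one was checked).

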